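Clamp the sharpening stone with the star-wheel adjuster

ROBOT

A 6-joint arm with a two-finger parallel gripper is mounted at the origin on a cart in front of the work surface, level with it; the furniture and walls round the work are solid. World frame = base frame: x ahead of the robot, y to its left, z up, the work surface at z = 0. Lengths are in m, angles in rad, forces in N, time in s.
With the tool pointing down it reaches from about 0.325 to 0.925 m from the base axis. Payload 3.1 kg.
Tool frame: the origin (TCP) lies midway between the tips of the shut fingers; the grasp point (between the pads) lies 19 mm behind it; z points along the fingers, x is the direction in which the jaws open and shut, and the axes are right-handed (so a half turn about z gives the same grasp; the last joint's range is limited). The gripper opens to 85 mm and grips with 20 to 120 N. Pads are 22 mm wide; open, the fingers measure 114 mm over their backs; the gripper's body (76 mm by 85 mm) begins 54 mm behind the grasp point. The pads swing forward as they close: fully open they stand 13 mm farther back than shut.
Start: joints at [-1.246, 0.217, 1.613, -0, 1.311, -0.112], TCP at [0.264, -0.566, 0.231] pointing down, gripper open.
Joint ranges: [-2.75, 2.75], [-0.78, 2.1], [0.31, 2.55], [-1.13, 4.27], [0.13, 2.63], [-2.58, 2.58]. Speed limits (rad/s): [2.79, 2.79, 3.14, 3.14, 3.14, 3.14].

INTERFACE

Orientations are given as a unit quaternion [x, y, z, w].
In Python, from station import manip gives the robot as it stands.
- The arm moves only by the tool servo_tool, never from a script. Its argument "plan" is a list that holds one entry, the list of rows, each a list of 7 numbers: the turn, a rotation vector about the tool's x, y, z in rad, then the shift along the tool's x, y, z in m, then the closure in counts, from 0 (fully open) to 255 (shut). A call has 1 to 12 rows; each row is the pose to reach, as a shift and turn from the pose measured when the call began, along the tool's axes at that moment; what a row does not reach only later rows make up. A row lasts 1/12 s, in which the tool goes at most 41.7 mm and 7.16 degrees, less where a joint would pass 70% of its speed; a pose out of reach is approached as far as the arm can. A call with a gripper value outside its range is refused whole. The fingers move at their own pace and stop on an object; "force" is the grip in N (left out, the last holds). Time passes only in rows, so rows that repeat a pose let the fingers close. It gives the time, the measured TCP pose, the force and the opening at its end, in the units of the state.
- manip.get_state(): the state, without advancing time (a new reading comes with each control period).
- manip.get_image(name): name is "scene" or "top" or "wrist"; returns the picture (400x640x3 uint8, red, green, blue); there is no depth.
- manip.get_calibration(name): a dict with "fovy" (degrees; the focal length in pixels is half the picture's height over the tangent of half this angle, whatever the lens; pixels are square), "cx", "cy" (the principal point, pixels), "D" ([k1, k2, p1, p2, k3] as OpenCV has them; the pictures are not rectified), "world_to_cam" (4x4, takes a point from world to camera coordinates); the wrist camera has in their place "tool_from_camera" (4x4, takes a point from camera to tool coordinates, whose origin is the TCP and whose axes are the tool frame's). Camera axes: x right, y down, z forward; pixel columns grow to the right and rows downward; lengths in m; the calibration is good to about 2 mm. A picture is of the moment at which its call begins: read the wrist's pose just before it. get_calibration takes no time and is no camera call.
- manip.hand_in(): hands the job in, once; it reports no verdict.
Trained networks look in the newest picture that a camera, given by its name, has taken for a name from the list of things; names that differ only in an ending like _2 or _b are one class to them, and where a whole thing is asked for, a point or a joint stands for the part that bears it (a point fixed in the world has none). Each returns a list of dicts, best first, with "conf" (0 to 1); they miss things now and then, are a little off and sometimes report something else, mostly with a low value. They report only what shows in the picture. A call takes as long as a camera call. They do not tell look-alikes from the thing itself.
- manip.recognise(camera, target): "at" ([x, y, z] in m, in world coordinates, good to about 4 mm: the middle of the surface that is visible of it).
- manip.cut_out(camera, target): "mask" (400x640 bool, what is visible of it).
The state is a dict: "time_s": time; "joints": joint angles; "joint_vel": joint speeds; "joint_efforts": joint torques, N m; "tcp_pos": TCP position; "orientation": TCP orientation; "force": force on the tool from outside, world axes, zero at the start; "wrist_torque": the same for the moment, N m; "width": opening from 0.0 (shut) to 1.0 (fully open).
Only numpy, scipy, OpenCV 4.12 (cv2) and the standard library are available. Lean on these libraries where they do the work, as an engineer would, in place of code of your own. Each camera call takes 0.05 s, during which the arm holds its last target.

TASK

Take the small wooden-handled key from its stand, reach down through the narrow slot in the stone holder's gearbox and advance the star wheel a tooth at a time until the jaw clamps the whetstone firmly against the heel at the far end; feel for the point where the wheel tightens and do not force it, for the stone is brittle. Then put the key back upright in its stand, fully home. Turn the wheel only with the key, not by pushing the jaw or the stone, and leave the blue-patterned cup where it stands.

Things in the scene. Friction and masses are not known exactly. Their poses are not given: they have to be found in the camera images.
- holder: Fixed dark steel whetstone holder, base 222 x 84 x 8 mm, lying on the worktop. Origin on the worktop straight under the slot's centre; +x runs along the holder from gearbox to stone, +y across, z up. Its aluminium gearbox, 72 (x) x 48 (y) mm, is centred on the origin, with a flat roof at z = 60 mm. The star wheel in it is 10 mm thick, axis along y at x = 0, z = 30 mm.
- slot (a point): Centre of the slot in the gearbox roof, at the roof's upper face (z = 60 mm), axes as the holder's. The slot is 36 mm long (x, from -18 to +18 mm), 13 mm wide (y) and the roof 4 mm thick. With the key upright and its tip 12.5 mm below the roof's upper face, pushing from about x = -9 to +5 mm moves the wheel about one tooth; lift to clear the teeth (6 mm above or more).
- channel (a point): Middle of the stone channel's floor (z = 8 mm), 110 mm in +x from the slot; axes as the holder's. The channel is 71 mm wide between 20 mm high rails. At its far end a fixed steel heel bar, 64 mm wide, its top at z = 34 mm, stops the stone. An earlier user set the heel: its stone-side face stands 45 to 51 mm in +x from this point, where exactly is not known.
- star_wheel (a joint): Wheel angle, rad. 10 teeth (pitch 0.628), tips at radius 24 mm, gap floors at 15 mm, teeth 4.5 mm thick. At 0 and every multiple of 0.628 one tooth points straight up, with a gap half a pitch to either side. Grows (to 5) as the top tooth is pushed towards holder +x, closing the jaw 1.88 mm a tooth. It stays where left.
- wheel_axis (a point): Centre of the star wheel. Steady level push needed on a tooth: about 6.5 N free (0.13 N m of friction), up to 1 N more when shoving the loose stone; once the stone bears on the heel it rises about 5.5 N for each further tooth, the clamp by 37 N (sprung pad, 20 N per mm). 8 N in all is still slack; 9 to 10 N is a firm clamp of 20 to 30 N; 12 N is too much and harms the stone. The clamp stays.
- jaw: Steel jaw plate, 60 mm wide, 34 mm high, beside the gearbox, with a sprung rubber pad towards the stone. Slides along the holder's x, driven only by the star wheel. Its origin coincides with the holder's when the wheel is at 0 and moves in x with it; the unpressed pad's face is 52 mm in +x from this origin.
- whetstone: Dark grey whetstone, 100 (holder x) x 62 x 38 mm, 0.35 kg, lying loose in the holder between jaw and heel. Origin at the centre of its underside.
- key: Adjusting key standing upright in the stand. Origin at the centre of the blade's tip, z up towards the handle. Steel blade 22 mm long, 4 mm (x) by 8 mm (y), slightly narrower in the last 4 mm; above it a dark wooden handle 16 mm (x) x 24 mm (y), from z = 22 to 72 mm. 50 g. The same when turned half round.
- key_stand: Fixed wooden block 44 x 44 x 34 mm. Origin at the centre of its underside. In its top a hole 9 mm (x) by 13 mm (y), 29 mm deep; the key's blade hangs in it, key x along stand x, and the handle's lower face rests on the top (key tip then 12 mm above the worktop).
- blue_cup: White cup with a blue pattern, 65 mm across, 78 mm high, a bystander. Origin at the centre of its underside.
Mind the look-alikes: they are no part of the job. What is shaped like the key but red is not meant. Several things have the shape of the key_stand; the one meant has the colours described above.

How it is judged:
By the outcome, as a careful person would: the job done as asked, in the order asked, and still so for the second after the job is handed in, with the robot touching nothing.
It also fails if it takes over 72 s, if anything falls off the work surface, if the arm or the gripper's body presses on something with over 40 N, if the wrist force passes 120 N, or if a joint passes its speed limit or range.

## Working session

There is one attempt and no reset: what is moved stays moved. The work goes in short steps, Python scripts to look and compute and a tool call to move; the robot and the scene stay as the last step left them, time stands still between calls to the robot, and variables do not carry over. Pictures are saved under pics/ and viewed, and the job is handed in when it is done.

Besides the shell and the picture viewer there is one more tool, called after ">>>" by a JSON object that holds its "name" and its "arguments". servo_tool: Moves the arm, as the interface text tells. Its arguments: {"type":"object","properties":{"plan":{"type":"array","items":{"type":"array","items":{"type":"array","items":{"type":"number"}}}},"force":{"type":"number"}},"required":["plan"]}

```bash
ls; mkdir -p pics; cat > h.py <<'E'
import numpy as np,cv2
from station import manip
from scipy.spatial.transform import Rotation as R
def save(n,img,box=None,s=1):
    if box: img=img[box[1]:box[3],box[0]:box[2]]
    if s!=1: img=cv2.resize(img,None,fx=s,fy=s,interpolation=cv2.INTER_CUBIC)
    cv2.imwrite('pics/'+n,img[:,:,::-1])
def K(c):
    f=200/np.tan(np.radians(c['fovy'])/2); return np.array([[f,0,c['cx']],[0,f,c['cy']],[0,0,1.]])
def w2c(name,st=None):
    c=manip.get_calibration(name)
    if name!='wrist': return c,np.array(c['world_to_cam'])
    st=st or manip.get_state()
    T=np.eye(4);T[:3,:3]=R.from_quat(st['orientation']).as_matrix();T[:3,3]=st['tcp_pos']
    return c,np.linalg.inv(T@np.array(c['tool_from_camera']))
def ray(name,px,z,st=None):
    c,W=w2c(name,st); p=cv2.undistortPoints(np.array([[px]],float),K(c),np.array(c['D'],float))[0,0]
    C=np.linalg.inv(W); d=C[:3,:3]@[p[0],p[1],1]; o=C[:3,3]; return o+d*(z-o[2])/d[2]
def proj(name,P,st=None):
    c,W=w2c(name,st); P=np.atleast_2d(P).astype(float)
    return cv2.projectPoints(P,cv2.Rodrigues(W[:3,:3])[0],W[:3,3],K(c),np.array(c['D'],float))[0][:,0]
E
python3 - <<'E'
from h import *
print(manip.get_state())
for n in ['scene','top','wrist']:
    save(n+'0.png',manip.get_image(n)); c=manip.get_calibration(n); print(n,c)
    for t in ['key','key_stand','slot','whetstone','holder','blue_cup','star_wheel','jaw']:
        try: print(t,[(np.round(d['at'],3).tolist(),round(d['conf'],2)) for d in manip.recognise(n,t)])
        except Exception as e: print(t,e)
print(manip.get_state()['time_s'])
E
```

```text
pics
{'time_s': 0.0, 'joints': array([-1.24620699e+00,  2.17759255e-01,  1.61492111e+00, -2.33044905e-06,
        1.31128304e+00, -1.12166821e-01]), 'joint_vel': array([-5.45495349e-04, -1.11834810e-03,  1.68829596e-05,  9.71273814e-04,
        1.18121708e-03,  1.07662291e-03]), 'joint_efforts': array([ 1.58189880e-03, -3.96839762e+01, -3.03851688e+01,  5.00855856e-05,
        9.65543819e-03, -3.38114518e-06]), 'tcp_pos': array([ 0.26415633, -0.56554456,  0.2299719 ]), 'orientation': array([ 8.43504862e-01, -5.37120230e-01, -9.23026760e-04, -7.43728656e-04]), 'force': array([ 0.58178014, -0.19060948,  0.31318651]), 'wrist_torque': array([-0.00493635, -0.01422801,  0.01445041]), 'width': 1.0008246555876525}
scene {'fovy': 44.110323569533094, 'cx': 312.90638435907766, 'cy': 199.64888291955097, 'D': array([-0.04804677,  0.        ,  0.        ,  0.        ,  0.        ]), 'world_to_cam': array([[ 0.536453  , -0.84392228,  0.00365622, -0.42727132],
       [-0.50227548, -0.32275515, -0.80221472,  0.24343027],
       [ 0.67818694,  0.42851406, -0.59702444,  0.61074787],
       [ 0.        
[... 1210 characters left out ...]
038], 0.85)]
star_wheel [([0.472, -0.072, 0.047], 0.48)]
jaw [([0.517, -0.09, 0.042], 0.62)]
wrist {'fovy': 67.7825615492914, 'cx': 320.177393276071, 'cy': 196.08488901859505, 'D': array([0.00846073, 0.        , 0.        , 0.        , 0.        ]), 'tool_from_camera': array([[ 9.99999071e-01, -1.20001681e-04, -1.35815662e-03,
         3.94869603e-04],
       [ 5.18042764e-04,  9.54857819e-01,  2.97062748e-01,
        -7.63818480e-02],
       [ 1.26119844e-03, -2.97063176e-01,  9.54856994e-01,
        -1.41769139e-01],
       [ 0.00000000e+00,  0.00000000e+00,  0.00000000e+00,
         1.00000000e+00]])}
key []
key_stand []
slot []
whetstone []
holder []
blue_cup []
star_wheel []
jaw []
1.35
```

View pics/scene0.png

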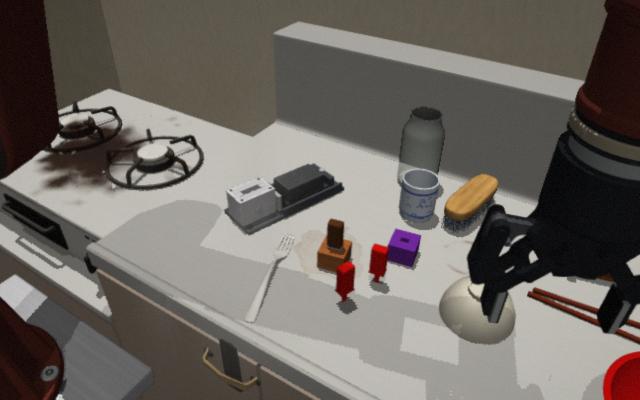

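View pics/top0.png

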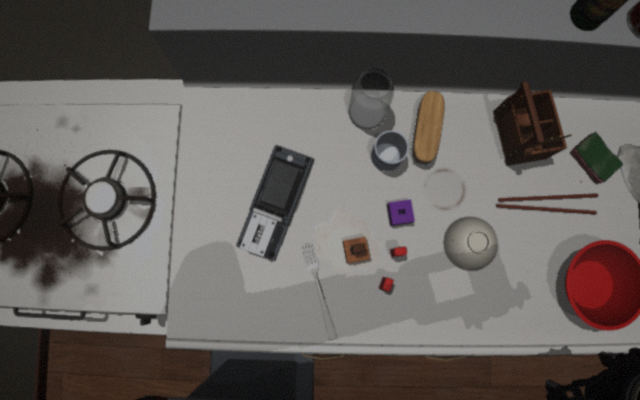

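View pics/wrist0.png

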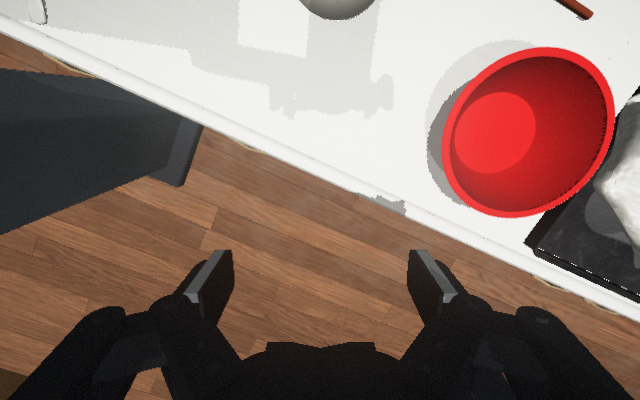

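```bash
python3 - <<'E'
from h import *
a=cv2.imread('pics/scene0.png')[:,:,::-1]; b=cv2.imread('pics/top0.png')[:,:,::-1]
save('c1.png',a,(210,150,430,310),3.6); save('c2.png',b,(230,130,430,310),4)
E
```

```text
(no output)
```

View pics/c1.png

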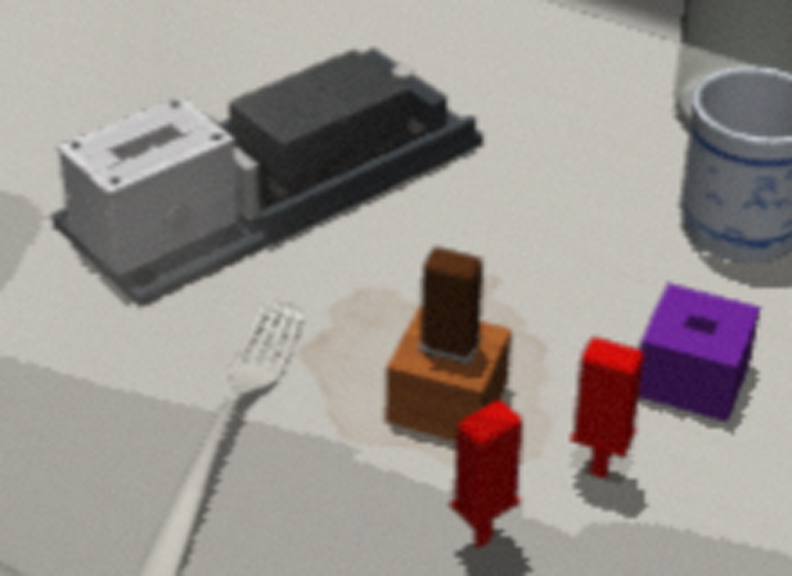

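View pics/c2.png

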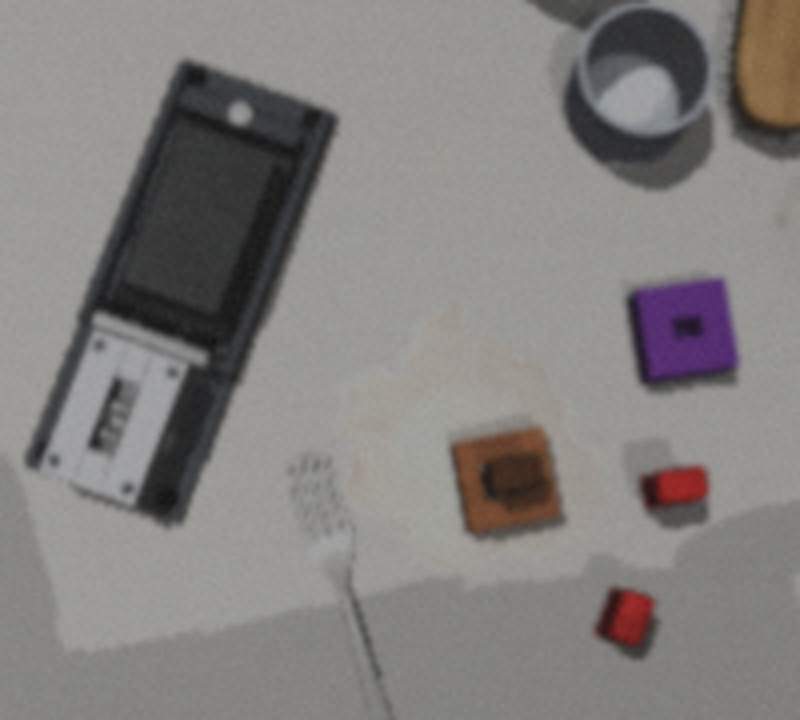

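```bash
cat >> h.py <<'E'
def yawpose(yaw):
    a=np.radians(yaw); x=np.array([np.cos(a),np.sin(a),0]); z=np.array([0,0,-1.]); return R.from_matrix(np.stack([x,np.cross(z,x),z],1))
def go(p,yaw,st=None):
    st=st or manip.get_state(); R0=R.from_quat(st['orientation'])
    t=(R0.inv()*yawpose(yaw)).as_rotvec(); s=R0.inv().apply(np.array(p)-st['tcp_pos'])
    print('turn',np.round(t,4).tolist(),'shift',np.round(s,4).tolist(),'rows>=',np.linalg.norm(s)/.0417,np.degrees(np.linalg.norm(t))/7.16)
def info():
    st=manip.get_state(); x=R.from_quat(st['orientation']).as_matrix()
    print('t',round(st['time_s'],2),'tcp',np.round(st['tcp_pos'],4).tolist(),'yaw',round(np.degrees(np.arctan2(x[1,0],x[0,0])),2),'tilt',np.round(x[:2,2],4),'F',np.round(st['force'],2).tolist(),'w',round(st['width'],3))
    return st
E
python3 - <<'E'
from h import *
P=lambda c,z,n='top':ray(n,(c[0]/4+230,c[1]/4+130),z)
q=np.array([P(c,.034) for c in [(450,440),(545,427),(562,520),(470,535)]])
print(q.round(4), q.mean(0)); print(np.linalg.norm(q[0]-q[1]),np.linalg.norm(q[1]-q[2]))
e=q[0]-q[1]+q[3]-q[2]; print('stand y yaw',np.degrees(np.arctan2(e[1],e[0])))
s=P((115,415),.06); print('slot',s)
s2=ray('scene',(210+146/3.6,150+142/3.6),.06); print('slot scene',s2)
e=P((130,380),.06)-P((100,452),.06); print(e,np.linalg.norm(e),np.degrees(np.arctan2(e[1],e[0])))
# scene key handle top centre
print('key top scene',ray('scene',(210+453/3.6,150+258/3.6),.084),'top',P((513,478),.084))
go((.452,-.254,.19),-80)
E
```

```text
[[ 0.4694 -0.2329  0.034 ]
 [ 0.4766 -0.2785  0.034 ]
 [ 0.4322 -0.287   0.034 ]
 [ 0.4242 -0.2431  0.034 ]] [ 0.45059509 -0.26041466  0.034     ]
0.04618083736457868 0.04517565207179777
stand y yaw 99.66958371466433
slot [ 0.4754414  -0.07482712  0.06      ]
slot scene [ 0.47318081 -0.07594049  0.06      ]
[ 0.0340835 -0.0127341  0.       ] 0.03638464142234715 -20.48643531550945
key top scene [ 0.45102649 -0.26076983  0.084     ] top [ 0.44885886 -0.25890891  0.084     ]
turn [0.0, 0.0, 0.2623] shift [-0.2036, -0.3021, 0.0413] rows>= 8.792665653085317 2.098779072588042
```

>>> {"name": "servo_tool", "arguments": {"plan": [[[0, 0, 0.262, -0.197, -0.298, 0.04, 0], [0, 0, 0.262, -0.197, -0.298, 0.04, 0], [0, 0, 0.262, -0.197, -0.298, 0.04, 0], [0, 0, 0.262, -0.197, -0.298, 0.04, 0], [0, 0, 0.262, -0.197, -0.298, 0.04, 0], [0, 0, 0.262, -0.197, -0.298, 0.04, 0], [0, 0, 0.262, -0.197, -0.298, 0.04, 0], [0, 0, 0.262, -0.197, -0.298, 0.04, 0], [0, 0, 0.262, -0.197, -0.298, 0.04, 0], [0, 0, 0.262, -0.197, -0.298, 0.04, 0], [0, 0, 0.262, -0.197, -0.298, 0.04, 0]]]}}

```text
time_s: 2.27
tcp_pos: [0.4515, -0.2606, 0.1912]
orientation: [0.767, -0.641, -0.0, 0.0]
force: [0.4, -0.5, 0.6]
width: 1.001
```

```bash
python3 - <<'E'
from h import *
info(); save('w1.png',manip.get_image('wrist'))
E
```

```text
t 2.27 tcp [0.4515, -0.2606, 0.1912] yaw -79.79 tilt [-0.0005 -0.0002] F [0.35, -0.48, 0.58] w 1.001
```

View pics/w1.png

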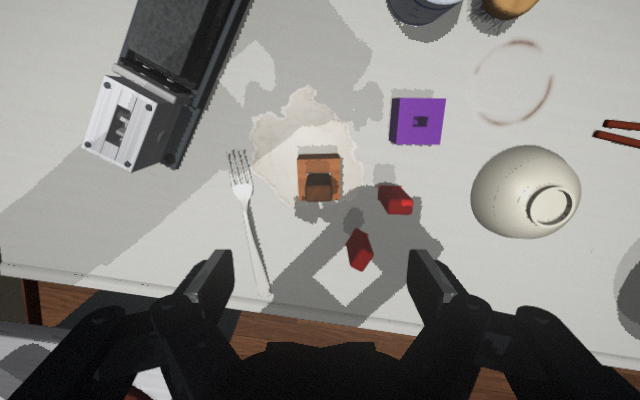

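```bash
python3 - <<'E'
from h import *
b=cv2.imread('pics/w1.png')[:,:,::-1]
save('w1a.png',b,(285,140,355,215),8); save('w1b.png',b,(70,60,200,180),5)
E
```

```text
(no output)
```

View pics/w1a.png

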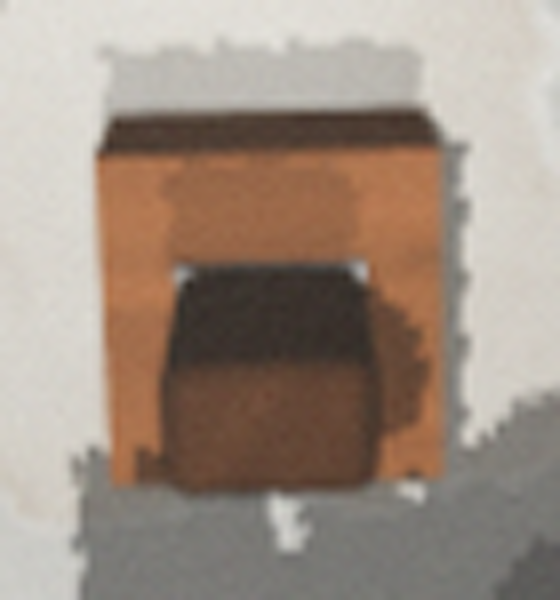

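View pics/w1b.png

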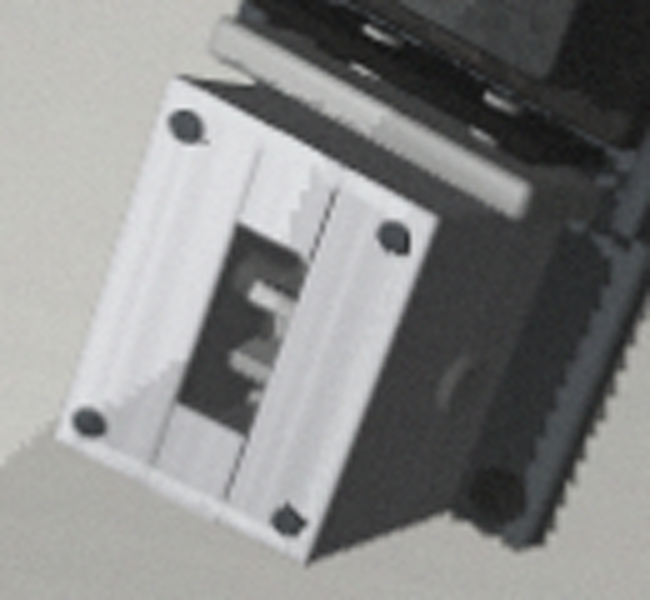

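```bash
python3 - <<'E'
from h import *
P=lambda c,z:ray('wrist',(c[0]/8+285-.4,c[1]/8+140-.4),z)
def an(q):
    q=np.array(q); e=q[0]-q[1]+q[3]-q[2]; f=q[0]-q[3]+q[1]-q[2]
    print('c',q.mean(0).round(4),'w',np.linalg.norm(q[0]-q[1]).round(4),np.linalg.norm(q[2]-q[3]).round(4),'h',np.linalg.norm(q[0]-q[3]).round(4),np.linalg.norm(q[1]-q[2]).round(4),'yaw',np.degrees(np.arctan2(e[1],e[0])).round(1),np.degrees(np.arctan2(f[1],f[0])).round(1))
an([P(c,.034) for c in [(98,155),(440,148),(443,475),(112,488)]])
an([P(c,.084) for c in [(165,368),(375,362),(375,488),(172,492)]])
G=lambda c,z:ray('wrist',(c[0]/5+70-.4,c[1]/5+60-.4),z)
print('box');an([G(c,.06) for c in [(177,78),(438,215),(310,560),(58,437)]])
print('slot');an([G(c,.06) for c in [(238,226),(305,258),(243,436),(176,403)]])
print('screws');an([G(c,.06) for c in [(186,126),(394,238),(289,519),(89,423)]])
E
```

```text
c [ 0.4521 -0.2601  0.034 ] w 0.0433 0.0438 h 0.0444 0.0435 yaw 101.9 11.4
c [ 0.4525 -0.2601  0.084 ] w 0.0228 0.0224 h 0.0142 0.0144 yaw 101.5 11.5
box
c [ 0.4762 -0.0748  0.06  ] w 0.046 0.0471 h 0.07 0.0703 yaw 71.3 -19.2
slot
c [ 0.4755 -0.0738  0.06  ] w 0.0119 0.0123 h 0.0352 0.0356 yaw 72.4 -19.2
screws
c [ 0.4757 -0.0737  0.06  ] w 0.0371 0.0371 h 0.058 0.0572 yaw 71.1 -19.2
```

```bash
python3 - <<'E'
from h import *
go((.4522,-.2600,.037),-78.5)
E
```

```text
turn [0.0003, -0.0008, -0.0244] shift [-0.0017, -0.0013, 0.1545] rows>= 3.7047708384428124 0.1952686075066146
```

>>> {"name": "servo_tool", "arguments": {"plan": [[[0, 0, -0.024, -0.001, -0.001, 0.06, 90], [0, 0, -0.024, -0.0017, -0.0013, 0.1, 90], [0, -0.001, -0.024, -0.0017, -0.0013, 0.13, 90], [0, -0.001, -0.024, -0.0017, -0.0013, 0.15, 90], [0, -0.001, -0.024, -0.0017, -0.0013, 0.1545, 90], [0, -0.001, -0.024, -0.0017, -0.0013, 0.1545, 90], [0, -0.001, -0.024, -0.0017, -0.0013, 0.1545, 90]]], "force": 100}}

```text
time_s: 2.9
tcp_pos: [0.453, -0.2618, 0.0383]
orientation: [0.774, -0.633, 0.001, 0.0]
force: [-0.0, -0.6, 0.3]
width: 0.642
```

```bash
python3 - <<'E'
from h import *
info(); save('w2.png',manip.get_image('wrist')); 
E
```

```text
t 2.9 tcp [0.453, -0.2618, 0.0383] yaw -78.61 tilt [ 0.0015 -0.0014] F [-0.04, -0.6, 0.31] w 0.642
```

View pics/w2.png

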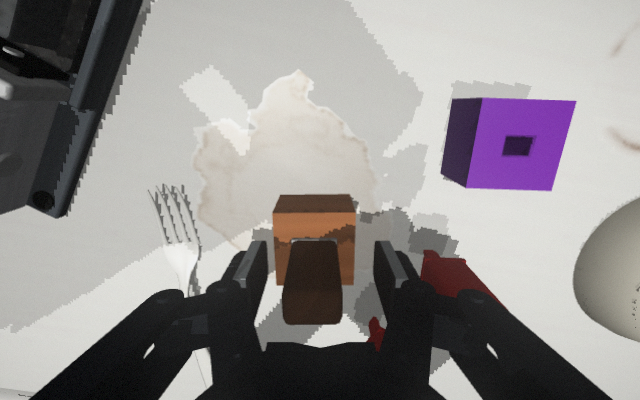

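>>> {"name": "servo_tool", "arguments": {"plan": [[[0, 0, 0, -0.0019, 0.0004, 0.001, 90], [0, 0, 0, -0.0019, 0.0004, 0.001, 120], [0, 0, 0, -0.0019, 0.0004, 0.001, 150], [0, 0, 0, -0.0019, 0.0004, 0.001, 255], [0, 0, 0, -0.0019, 0.0004, 0.001, 255], [0, 0, 0, -0.0019, 0.0004, 0.001, 255], [0, 0, 0, -0.0019, 0.0004, 0.001, 255], [0, 0, 0, -0.0019, 0.0004, 0.001, 255], [0, 0, 0, -0.0019, 0.0004, 0.001, 255]]], "force": 100}}

```text
time_s: 3.7
tcp_pos: [0.4539, -0.2608, 0.0398]
orientation: [0.774, -0.633, 0.003, -0.0]
force: [-1.0, 0.9, 6.2]
width: 0.267
```

```bash
python3 - <<'E'
from h import *
st=info();print(st['wrist_torque']); save('w3.png',manip.get_image('wrist')); go((.4522,-.2600,.0373),-78.5)
E
```

```text
t 3.7 tcp [0.4539, -0.2608, 0.0398] yaw -78.57 tilt [ 0.0046 -0.0037] F [-1.02, 0.85, 6.19] w 0.267
[ 0.2490349   0.20503806 -0.02533911]
turn [-0.0038, -0.0045, -0.0014] shift [-0.0011, 0.0015, 0.0024] rows>= 0.07358062318401833 0.047923964143736855
```

View pics/w3.png

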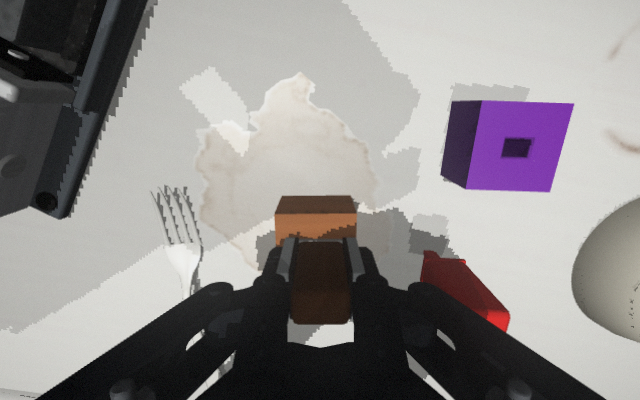

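>>> {"name": "servo_tool", "arguments": {"plan": [[[0, 0, 0, 0, 0, -0.02, 255], [0, 0, 0, 0, 0, -0.05, 255], [0, 0, 0, 0, 0, -0.09, 255], [0, 0, 0, 0, 0, -0.09, 255], [0, 0, 0, 0, 0, -0.09, 255]]]}}

```text
time_s: 4.17
tcp_pos: [0.4557, -0.2621, 0.1332]
orientation: [0.774, -0.633, 0.007, -0.0]
force: [-1.1, -1.0, -1.1]
width: 0.269
```

```bash
python3 - <<'E'
from h import *
st=info();print(st['wrist_torque']); save('w4.png',manip.get_image('wrist'),(200,180,440,330),3); save('s4.png',manip.get_image('scene'),(260,120,420,280),4)
go((.4757,-.0737,.125),-109.2)
E
```

```text
t 4.17 tcp [0.4557, -0.2621, 0.1332] yaw -78.56 tilt [ 0.0105 -0.0083] F [-1.07, -1.03, -1.09] w 0.269
[0.05179805 0.04033524 0.03312869]
turn [-0.004, -0.0029, 0.5347] shift [-0.1781, -0.0592, 0.0038] rows>= 4.501730215566279 4.278648985475092
```

View pics/w4.png

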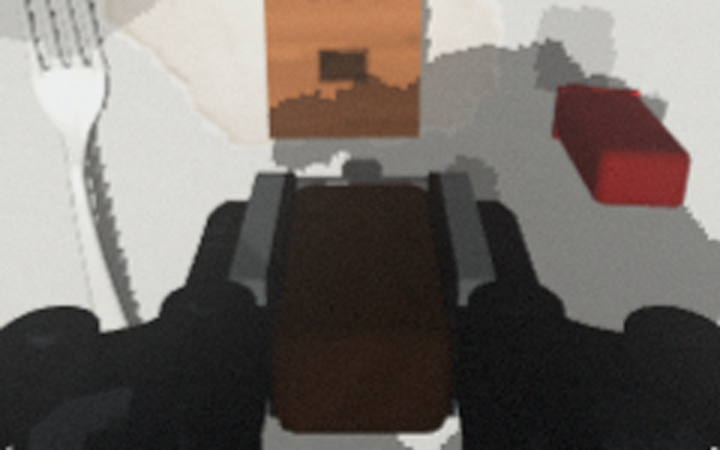

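View pics/s4.png

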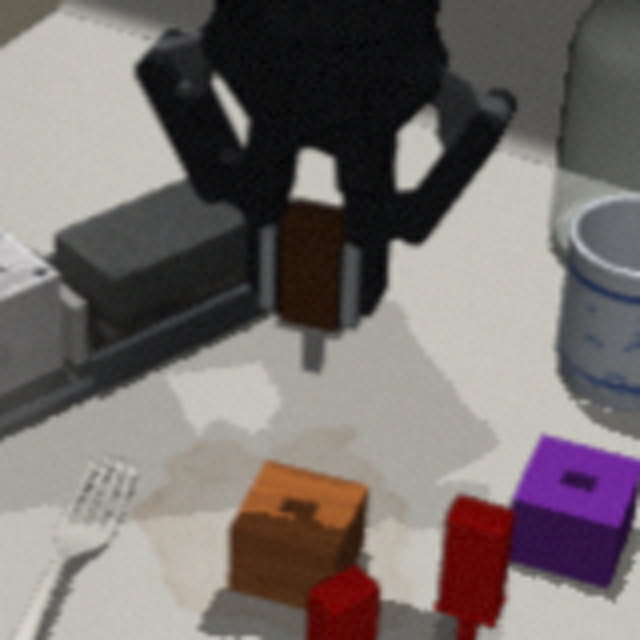

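```bash
python3 - <<'E'
from h import *
print('hole',ray('wrist',(200+343/3-.3,180+66/3-.3),.034))
c=manip.get_calibration('wrist');T=np.array(c['tool_from_camera'])
def at(px,ztool):
    p=cv2.undistortPoints(np.array([[px]],float),K(c),np.array(c['D'],float))[0,0]
    d=T[:3,:3]@[p[0],p[1],1];o=T[:3,3];return (o+d*(ztool-o[2])/d[2])[:2]*1000
print('low front edge',at((320,180+186/3-.3),.0058))
print('top front edge',at((320,180+330/3-.3),.0058-.05))
print('top back edge',at((320,180+432/3-.3),.0058-.05))
print('blade tip front',at((320,180+160/3-.3),.0278))
E
```

```text
hole [ 0.45007243 -0.25562763  0.034     ]
low front edge [-0.03418126 -4.46333165]
top front edge [ 0.06619055 -8.80237224]
top back edge [0.0553245  6.77481224]
blade tip front [-0.08037528  0.35899347]
```

>>> {"name": "servo_tool", "arguments": {"plan": [[[0, 0, 0.11, -0.036, -0.012, 0, 255], [0, 0, 0.22, -0.072, -0.024, 0, 255], [0, 0, 0.33, -0.108, -0.036, 0.001, 255], [-0.002, -0.002, 0.44, -0.144, -0.048, 0.002, 255], [-0.004, -0.003, 0.535, -0.178, -0.059, 0.004, 255], [-0.004, -0.003, 0.535, -0.178, -0.059, 0.004, 255], [-0.004, -0.003, 0.535, -0.178, -0.059, 0.004, 255]]]}}

```text
time_s: 4.85
tcp_pos: [0.4736, -0.0717, 0.1224]
orientation: [-0.581, 0.814, 0.002, -0.002]
force: [-0.6, -0.8, -1.4]
width: 0.265
```

```bash
python3 - <<'E'
from h import *
st=info();print(st['wrist_torque']); save('w5.png',manip.get_image('wrist'),(200,130,440,330),3.3); save('s5.png',manip.get_image('scene'),(200,100,360,240),5)
E
```

```text
t 4.85 tcp [0.4736, -0.0717, 0.1224] yaw -108.93 tilt [-0.0047  0.0012] F [-0.62, -0.81, -1.4] w 0.265
[-0.03124038 -0.01939734 -0.06573486]
```

View pics/w5.png

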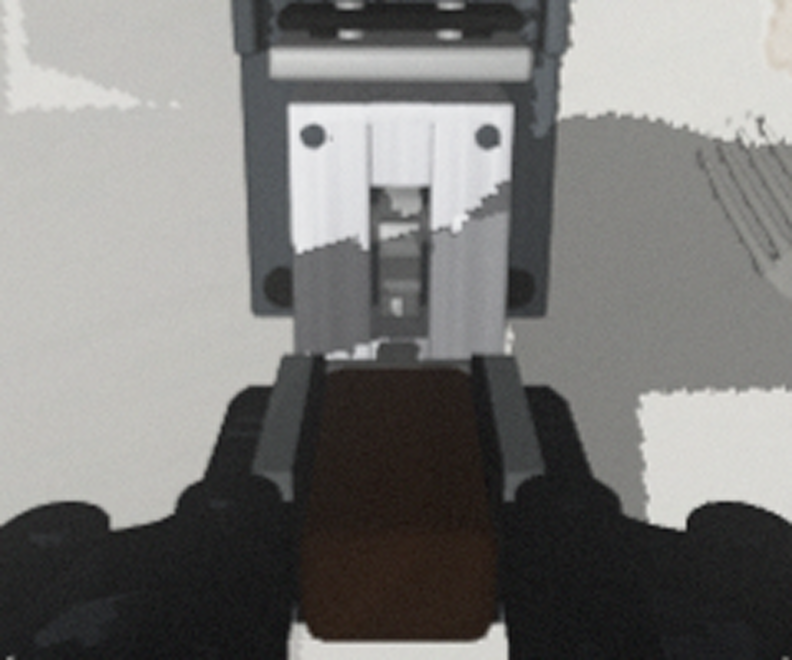

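View pics/s5.png

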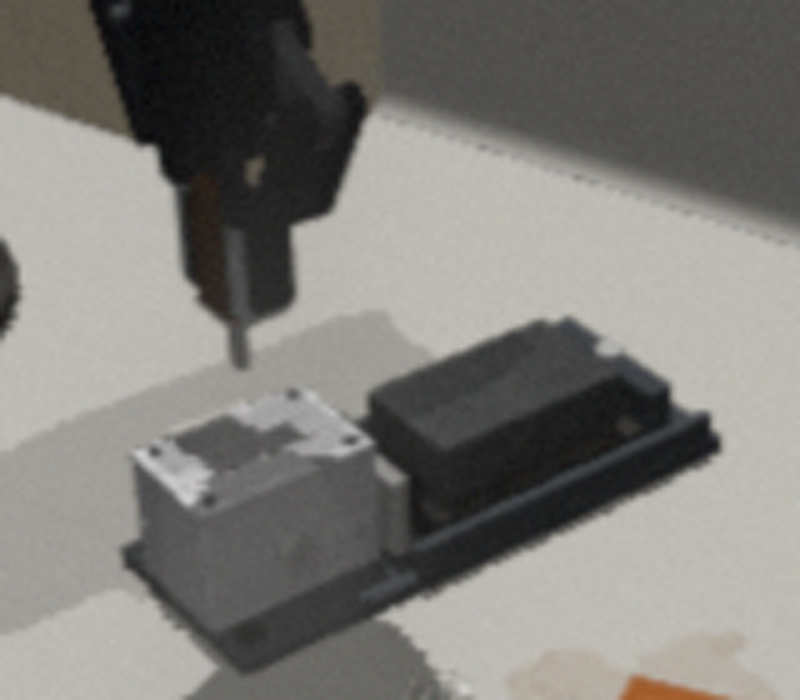

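```bash
python3 - <<'E'
from h import *
import os
# st approx at image time: same pose
st=manip.get_state(); 
U=lambda c:(c[0]/3.3+200-.35,c[1]/3.3+130-.35)
G=lambda c,z:ray('wrist',U(c),z)
a=[G(c,.06) for c in [(289,103),(512,105),(487,135),(313,135),(369,187),(431,187)]]
for v in a: print(v.round(4))
yaw=np.radians(-19.0)
e=a[1]-a[0]; print('yaw',np.degrees(np.arctan2(e[1],e[0]))+90,np.linalg.norm(e)); e2=a[2]-a[3]; print(np.degrees(np.arctan2(e2[1],e2[0]))+90,np.linalg.norm(e2))
ux=np.array([np.cos(yaw),np.sin(yaw)])
print('box c',((a[0]+a[1])/2)[:2]-.036*ux,'slot c',((a[4]+a[5])/2)[:2]-.018*ux,'screws',((a[2]+a[3])/2)[:2]-.029*ux)
b=cv2.imread('pics/w5.png'); 
O=((a[0]+a[1])/2)[:2]-.036*ux
uy=np.array([-ux[1],ux[0]])
Wd=lambda p:np.append(O+p[0]*ux+p[1]*uy,p[2])
outs=[]
for d in [-.157,0,.157,.314]:
    im=b.copy()
    def poly(pts,col):
        q=((proj('wrist',[Wd(p) for p in pts],st)-[200,130]+.35)*3.3).round().astype(int); cv2.polylines(im,[q],True,col,1)
    poly([(-.018,-.0065,.06),(.018,-.0065,.06),(.018,.0065,.06),(-.018,.0065,.06)],(0,255,0))
    poly([(-.036,-.024,.06),(.036,-.024,.06),(.036,.024,.06),(-.036,.024,.06)],(0,255,0))
    for k in range(-2,3):
        f=k*.6283+d
        c=np.array([np.sin(f),np.cos(f)]);t=np.array([np.cos(f),-np.sin(f)])
        q=[c*.024+t*s*.00225+[0,.03] for s in(-1,1)]
        poly([(q[0][0],-.005,q[0][1]),(q[1][0],-.005,q[1][1]),(q[1][0],.005,q[1][1]),(q[0][0],.005,q[0][1])],(0,0,255))
    outs.append(cv2.resize(im[90:370,270:530],None,fx=1.4,fy=1.4))
cv2.imwrite('pics/ov5.png',np.vstack([np.hstack(outs[:2]),np.hstack(outs[2:])]))
E
```

```text
[ 0.5181 -0.0646  0.06  ]
[ 0.5022 -0.1089  0.06  ]
[ 0.4978 -0.102   0.06  ]
[ 0.51  -0.067  0.06 ]
[ 0.4952 -0.0744  0.06  ]
[ 0.4908 -0.087   0.06  ]
yaw -19.68076181238831 0.0470322519581758
-19.159839545172147 0.03705465673857836
box c [ 0.47610771 -0.07502662] slot c [ 0.4760031  -0.07483009] screws [ 0.47645901 -0.07501328]
```

View pics/ov5.png

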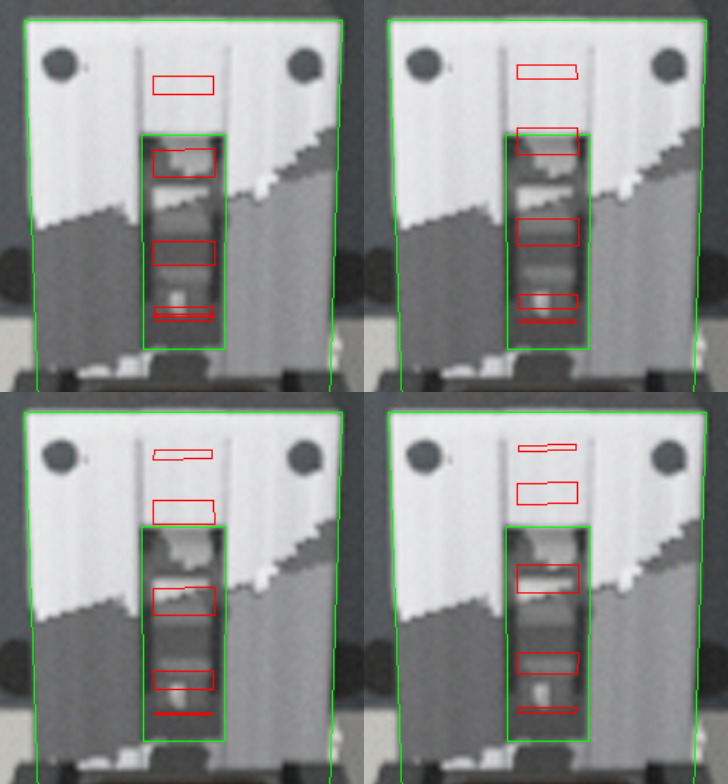

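```bash
cat > ov.py <<'E'
from h import *
def ovl(name,src,org,s,hyps,out,st,crop):
    b=cv2.imread('pics/'+src); outs=[]
    T=np.eye(4);T[:3,:3]=R.from_quat(st['orientation']).as_matrix();T[:3,3]=st['tcp_pos']
    for (yo,tilt,zt) in hyps:
        im=b.copy()
        # key frame in tool: tip at (0,yo,zt), key z = -tool z, tilted about tool x
        Rt=R.from_rotvec([tilt,0,0]).as_matrix()
        def tp(p): # p key coords x,y,z -> tool
            q=np.array([p[1],-p[0],-p[2]]); piv=np.array([0,0,-.045]); return T[:3,:3]@(Rt@(q-piv)+piv+[0,yo,zt])+T[:3,3]
        def box(x,y,z0,z1,col):
            c=[(sx*x,sy*y,z) for z in(z0,z1) for sx,sy in((-1,-1),(1,-1),(1,1),(-1,1))]
            q=((proj(name,[tp(p) for p in c],st)-org+.35)*s).round().astype(int)
            for i in range(4):
                for a_,b_ in((i,(i+1)%4),(i+4,(i+1)%4+4),(i,i+4)): cv2.line(im,tuple(map(int,q[a_])),tuple(map(int,q[b_])),col,1,cv2.LINE_AA)
        box(.008,.012,.022,.072,(0,255,0)); box(.002,.004,0,.022,(0,0,255))
        outs.append(im[crop[1]:crop[3],crop[0]:crop[2]])
    cv2.imwrite('pics/'+out,np.hstack(outs))
E
python3 - <<'E'
from ov import *
st=manip.get_state()
H=[(0,0,.0278),(.001,.05,.0278),(.001,.0,.0228)]
ovl('scene','s5.png',[200,100],5,H,'os5.png',st,(130,120,390,400))
ovl('wrist','w5.png',[200,130],3.3,H,'ow5.png',st,(270,320,530,660))
E
```

```text
(no output)
```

View pics/os5.png

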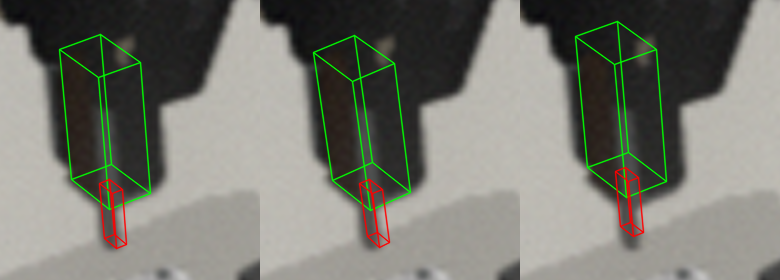

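View pics/ow5.png

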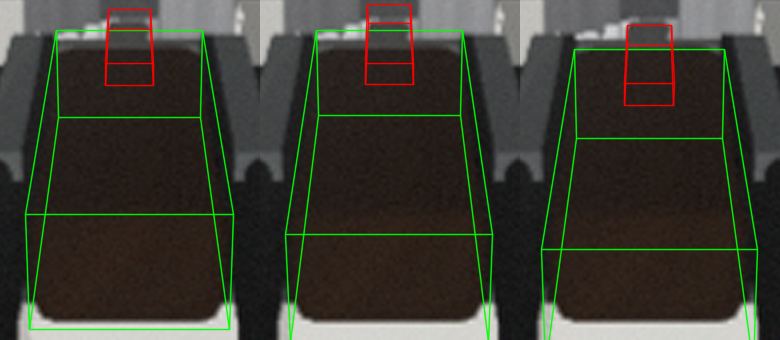

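```bash
cat >> h.py <<'E'
O=np.array([.476,-.0747]); HY=-19.2
ux=np.array([np.cos(np.radians(HY)),np.sin(np.radians(HY))]); uy=np.array([-ux[1],ux[0]])
KX=-.0012; KZ=.0278
def hold(x,y,ztip,st=None):
    """key tip target in holder frame mm"""
    p=O+ux*(x/1000-KX)+uy*y/1000; go((p[0],p[1],ztip/1000+KZ),HY-90,st)
def hinfo():
    st=info(); d=st['tcp_pos'][:2]-O; f=st['force'][:2]
    print('KEY holder x %.2f y %.2f tip z %.2f | Fx %.2f Fy %.2f Fz %.2f'%((d@ux+KX)*1000,d@uy*1000,(st['tcp_pos'][2]-KZ)*1000,f@ux,f@uy,st['force'][2]),'joint torque',np.round(st['wrist_torque'],2)); return st
E
python3 - <<'E'
from h import *
hinfo(); hold(-.8,0,66)
E
```

```text
t 4.95 tcp [0.4745, -0.074, 0.1234] yaw -109.14 tilt [-0.0026  0.0002] F [-0.13, -0.87, -0.11] w 0.268
KEY holder x -2.82 y 0.19 tip z 95.60 | Fx 0.17 Fy -0.86 Fz -0.11 joint torque [-0.05 -0.02  0.02]
turn [0.0025, -0.0006, 0.0011] shift [0.0002, -0.0021, 0.0296] rows>= 0.7115492105535479 0.02231791909616659
```

```bash
sed -i 's/^O=.*; HY/O=np.array([.4755,-.0726]); HY/' h.py; python3 - <<'E'
from h import *
hinfo(); hold(-.8,0,68)
E
```

```text
t 4.95 tcp [0.4745, -0.074, 0.1234] yaw -109.14 tilt [-0.0026  0.0002] F [-0.13, -0.87, -0.11] w 0.268
KEY holder x -1.66 y -1.62 tip z 95.60 | Fx 0.17 Fy -0.86 Fz -0.11 joint torque [-0.05 -0.02  0.02]
turn [0.0025, -0.0006, 0.0011] shift [-0.0016, -0.0009, 0.0276] rows>= 0.6633861727397153 0.02231791909616659
```

>>> {"name": "servo_tool", "arguments": {"plan": [[[0.002, 0, 0.001, -0.0016, -0.001, 0.01, 255], [0.002, 0, 0.001, -0.0016, -0.001, 0.02, 255], [0.002, 0, 0.001, -0.0016, -0.001, 0.028, 255], [0.002, 0, 0.001, -0.0016, -0.001, 0.028, 255], [0.002, 0, 0.001, -0.0016, -0.001, 0.028, 255], [0.002, 0, 0.001, -0.0016, -0.001, 0.028, 255], [0.002, 0, 0.001, -0.0016, -0.001, 0.028, 255]]]}}

```text
time_s: 5.53
tcp_pos: [0.4763, -0.0731, 0.0958]
orientation: [-0.579, 0.815, -0.0, -0.0]
force: [0.2, 0.0, -0.9]
width: 0.267
```

```bash
python3 - <<'E'
from h import *
st=hinfo(); im=manip.get_image('wrist'); st2=hinfo()
save('w6.png',im,(240,130,400,290),5)
import pickle; pickle.dump(st,open('st6.pkl','wb'))
save('s6.png',manip.get_image('scene'),(200,100,360,240),5)
E
```

```text
t 5.53 tcp [0.4763, -0.0731, 0.0958] yaw -109.22 tilt [ 0.0001 -0.0007] F [0.24, 0.01, -0.91] w 0.267
KEY holder x -0.23 y -0.23 tip z 67.98 | Fx 0.22 Fy 0.09 Fz -0.91 joint torque [0.02 0.   0.05]
t 5.58 tcp [0.4764, -0.0731, 0.0959] yaw -109.21 tilt [ 0.0004 -0.0007] F [-0.35, 0.41, -0.53] w 0.27
KEY holder x -0.16 y -0.14 tip z 68.10 | Fx -0.46 Fy 0.27 Fz -0.53 joint torque [ 0.05 -0.   -0.  ]
```

View pics/w6.png

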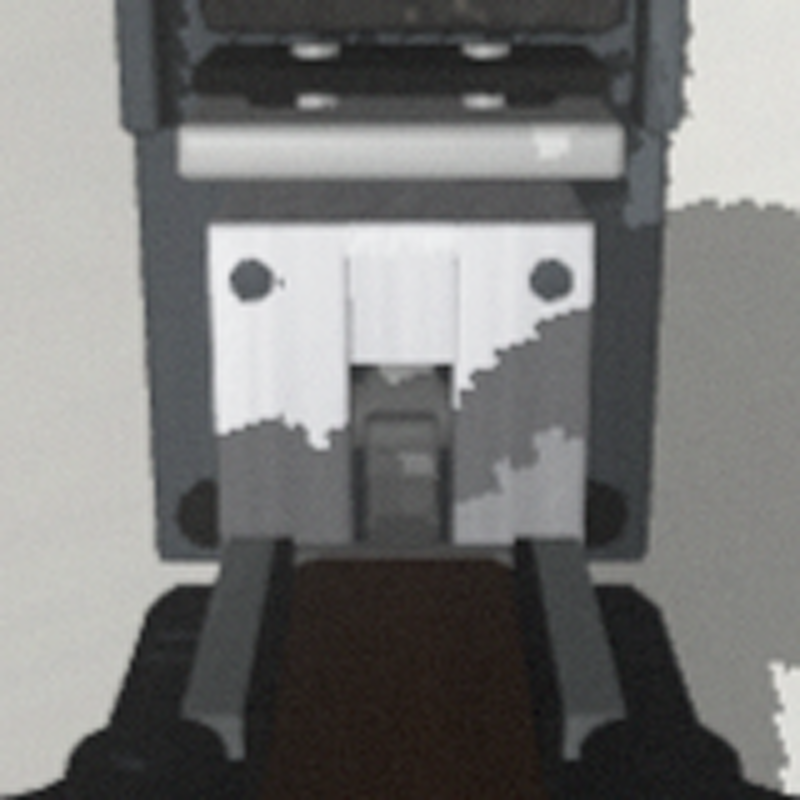

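View pics/s6.png

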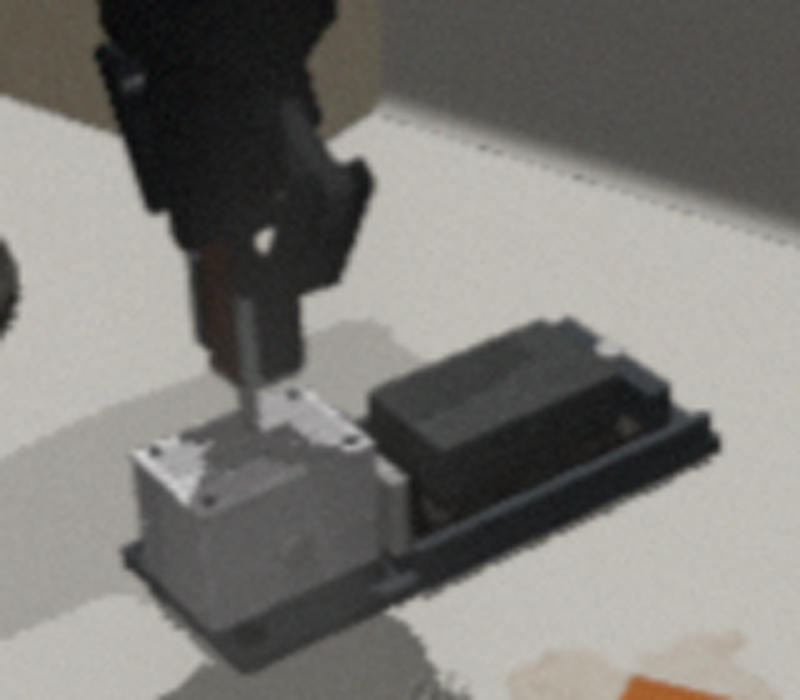

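```bash
python3 - <<'E'
from h import *
import pickle; st=pickle.load(open('st6.pkl','rb'))
G=lambda c,z:ray('wrist',(c[0]/5+240-.4,c[1]/5+130-.4),z,st)
a=[G(c,.06) for c in [(208,224),(594,224),(550,279),(251,279),(350,366),(455,366)]]
for i,L in((0,.036),(2,.029),(4,.018)): 
    c=((a[i]+a[i+1])/2)[:2]-L*ux; e=a[i+1]-a[i]; print(c.round(4),np.linalg.norm(e).round(4),'yaw',np.degrees(np.arctan2(*e[:2])).round(2))
O2=((a[0]+a[1])/2)[:2]-.036*ux
# jaw plate near top edge / pad position: jaw top z=.034
b=cv2.imread('pics/w6.png');Wd=lambda p:np.append(O2+p[0]*ux+p[1]*uy,p[2])
outs=[]
for d in [.15,.2,.25,.3,.35,.4]:
    im=b.copy()
    def poly(pts,col):
        q=((proj('wrist',[Wd(p) for p in pts],st)-[240,130]+.4)*5).round().astype(int); cv2.polylines(im,[q],True,col,1)
    poly([(-.018,-.0065,.06),(.018,-.0065,.06),(.018,.0065,.06),(-.018,.0065,.06)],(0,255,0))
    for k in range(-2,3):
        f=k*.6283+d
        c=np.array([np.sin(f),np.cos(f)]);t=np.array([np.cos(f),-np.sin(f)])
        for s in (-1,1):
          q=[c*r+t*s*.00225+[0,.03] for r in (.015,.024)]
          poly([(q[0][0],-.005,q[0][1]),(q[1][0],-.005,q[1][1]),(q[1][0],.005,q[1][1]),(q[0][0],.005,q[0][1])],(0,0,255) if s>0 else (0,200,255))
    outs.append(im[340:560,320:490])
cv2.imwrite('pics/ov6.png',cv2.resize(np.vstack([np.hstack(outs[:3]),np.hstack(outs[3:])]),None,fx=1.3,fy=1.3))
print('jaw plate front/back (z=.034):',[((G(c,.034)[:2]-O2)@ux*1000).round(1) for c in [(400,122),(400,178),(400,30)]])
print('stone edge z=.046', ((G((400,28),.046)[:2]-O2)@ux*1000).round(1))
E
```

```text
[ 0.4755 -0.0724] 0.0472 yaw -160.77
[ 0.4756 -0.0724] 0.0369 yaw 19.23
[ 0.4752 -0.0725] 0.0132 yaw -160.77
jaw plate front/back (z=.034): [np.float64(44.3), np.float64(36.5), np.float64(56.7)]
stone edge z=.046 58.2
```

View pics/ov6.png

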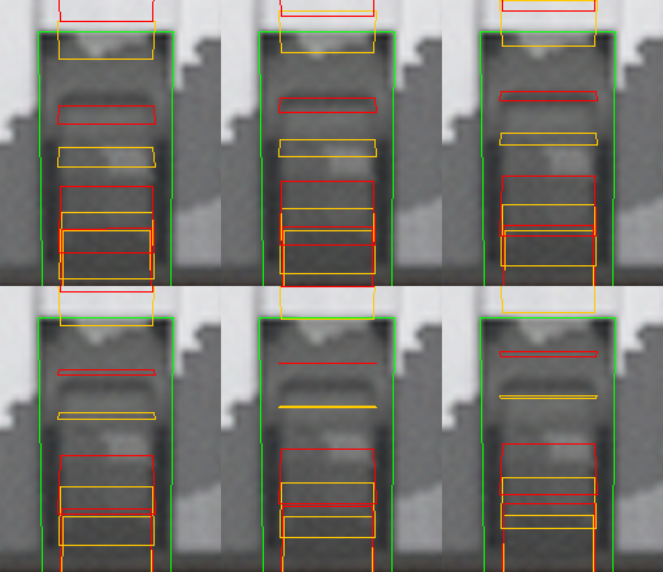

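```bash
sed -i 's/^O=.*; HY/O=np.array([.4755,-.0725]); HY/' h.py; python3 - <<'E'
from h import *
hinfo(); hold(-2.5,0,53);hold(-2.5,0,47.5)
E
```

```text
t 5.63 tcp [0.4764, -0.073, 0.096] yaw -109.2 tilt [ 0.0005 -0.0008] F [0.81, -0.05, -0.69] w 0.267
KEY holder x -0.15 y -0.17 tip z 68.15 | Fx 0.78 Fy 0.22 Fz -0.69 joint torque [-0.01 -0.02 -0.  ]
turn [-0.0007, -0.0006, 0.0] shift [-0.0002, 0.0024, 0.0152] rows>= 0.3677338067182698 0.00748997118777195
turn [-0.0007, -0.0006, 0.0] shift [-0.0002, 0.0024, 0.0207] rows>= 0.4984771840934538 0.00748997118777195
```

>>> {"name": "servo_tool", "arguments": {"plan": [[[0, 0, 0, 0, 0.0024, 0.0, 255], [0, 0, 0, 0, 0.0024, 0.003, 255], [0, 0, 0, 0, 0.0024, 0.006, 255], [0, 0, 0, 0, 0.0024, 0.01, 255], [0, 0, 0, 0, 0.0024, 0.012, 255], [0, 0, 0, 0, 0.0024, 0.013, 255], [0, 0, 0, 0, 0.0024, 0.013, 255]]]}}

```text
time_s: 6.22
tcp_pos: [0.4738, -0.0721, 0.0824]
orientation: [-0.579, 0.815, -0.0, -0.0]
force: [-0.1, -1.1, -0.6]
width: 0.267
```

```bash
python3 - <<'E'
from h import *
hinfo(); save('s7.png',manip.get_image('scene'),(200,100,360,240),5);hold(-2.5,0,47.5)
E
```

```text
t 6.22 tcp [0.4738, -0.0721, 0.0824] yaw -109.19 tilt [-0.0006 -0.0004] F [-0.09, -1.1, -0.64] w 0.267
KEY holder x -2.99 y -0.16 tip z 54.58 | Fx 0.27 Fy -1.06 Fz -0.64 joint torque [ 0.01 -0.01 -0.06]
turn [-0.0001, -0.0006, -0.0] shift [-0.0002, -0.0002, 0.0074] rows>= 0.17646122841406514 0.004606893210091514
```

View pics/s7.png

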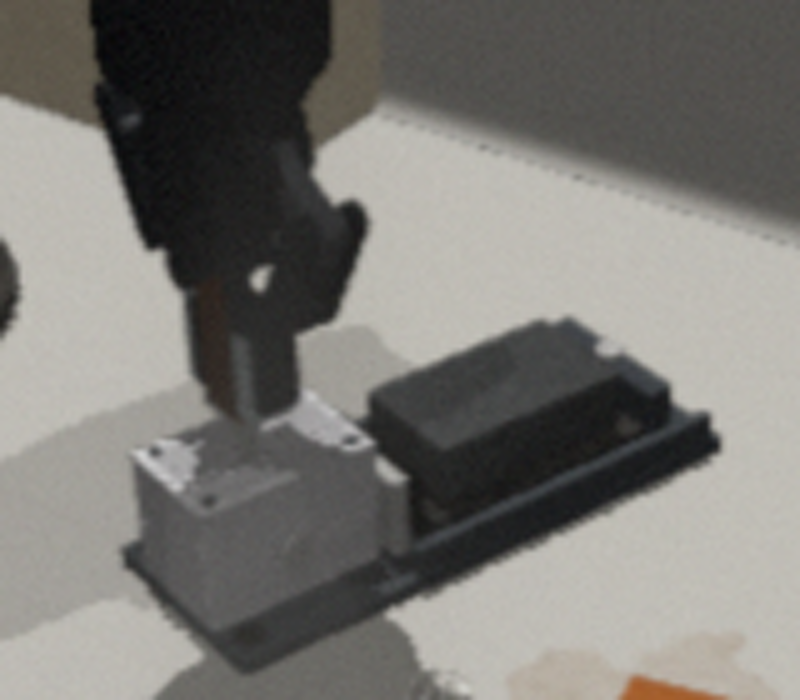

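>>> {"name": "servo_tool", "arguments": {"plan": [[[0, 0, 0, 0, 0, 0.002, 255], [0, 0, 0, 0, 0, 0.004, 255], [0, 0, 0, 0, 0, 0.006, 255], [0, 0, 0, 0, 0, 0.0074, 255], [0, 0, 0, 0, 0, 0.0074, 255], [0, 0, 0, 0, 0, 0.0074, 255]]]}}

```text
time_s: 6.77
tcp_pos: [0.4739, -0.0721, 0.0751]
orientation: [-0.579, 0.815, -0.0, -0.0]
force: [-0.0, 0.7, -0.1]
width: 0.265
```

```bash
python3 - <<'E'
from h import *
hinfo(); hold(0,0,47.5)
E
```

```text
t 6.77 tcp [0.4739, -0.0721, 0.0751] yaw -109.2 tilt [-0.0004 -0.0005] F [-0.02, 0.65, -0.07] w 0.265
KEY holder x -2.85 y -0.19 tip z 47.30 | Fx -0.23 Fy 0.61 Fz -0.07 joint torque [ 0.    0.02 -0.03]
turn [0.0002, -0.0006, 0.0] shift [-0.0002, -0.0028, -0.0002] rows>= 0.06862547476994027 0.005060112540715463
```

>>> {"name": "servo_tool", "arguments": {"plan": [[[0, 0, 0, 0, -0.001, 0, 255], [0, 0, 0, 0, -0.002, 0, 255], [0, 0, 0, 0, -0.003, 0, 255], [0, 0, 0, 0, -0.004, 0, 255], [0, 0, 0, 0, -0.0045, 0, 255], [0, 0, 0, 0, -0.005, 0, 255]]]}}

```text
time_s: 7.27
tcp_pos: [0.4777, -0.0735, 0.075]
orientation: [-0.579, 0.815, 0.001, -0.001]
force: [-3.2, 0.2, 3.4]
width: 0.272
```

```bash
python3 - <<'E'
from h import *
hinfo()
E
```

```text
t 7.27 tcp [0.4777, -0.0735, 0.075] yaw -109.19 tilt [-0.003   0.0003] F [-3.23, 0.22, 3.45] w 0.272
KEY holder x 1.19 y -0.18 tip z 47.19 | Fx -3.12 Fy -0.86 Fz 3.45 joint torque [ 0.24  0.68 -0.02]
```

>>> {"name": "servo_tool", "arguments": {"plan": [[[0, 0, 0, 0, -0.001, 0, 255], [0, 0, 0, 0, -0.0015, 0, 255], [0, 0, 0, 0, -0.002, 0, 255], [0, 0, 0, 0, -0.0025, 0, 255], [0, 0, 0, 0, -0.003, 0, 255], [0, 0, 0, 0, -0.0035, 0, 255], [0, 0, 0, 0, -0.004, 0, 255], [0, 0, 0, 0, -0.004, 0, 255]]]}}

```text
time_s: 7.93
tcp_pos: [0.4796, -0.0741, 0.0746]
orientation: [-0.579, 0.815, 0.003, -0.003]
force: [-6.0, 1.8, 5.5]
width: 0.264
```

```bash
python3 - <<'E'
from h import *
st=hinfo(); im=manip.get_image('wrist'); save('w8.png',im,(240,100,400,260),5)
import pickle; pickle.dump(st,open('st8.pkl','wb')); hinfo()
E
```

```text
t 7.93 tcp [0.4796, -0.0741, 0.0746] yaw -109.19 tilt [-0.0077  0.0018] F [-5.99, 1.83, 5.5] w 0.264
KEY holder x 3.24 y -0.15 tip z 46.82 | Fx -6.26 Fy -0.24 Fz 5.50 joint torque [ 0.37  1.12 -0.01]
t 7.98 tcp [0.4796, -0.0741, 0.0746] yaw -109.19 tilt [-0.0077  0.0018] F [-6.53, 2.16, 5.12] w 0.267
KEY holder x 3.21 y -0.16 tip z 46.81 | Fx -6.88 Fy -0.11 Fz 5.12 joint torque [ 0.41  1.13 -0.01]
```

View pics/w8.png

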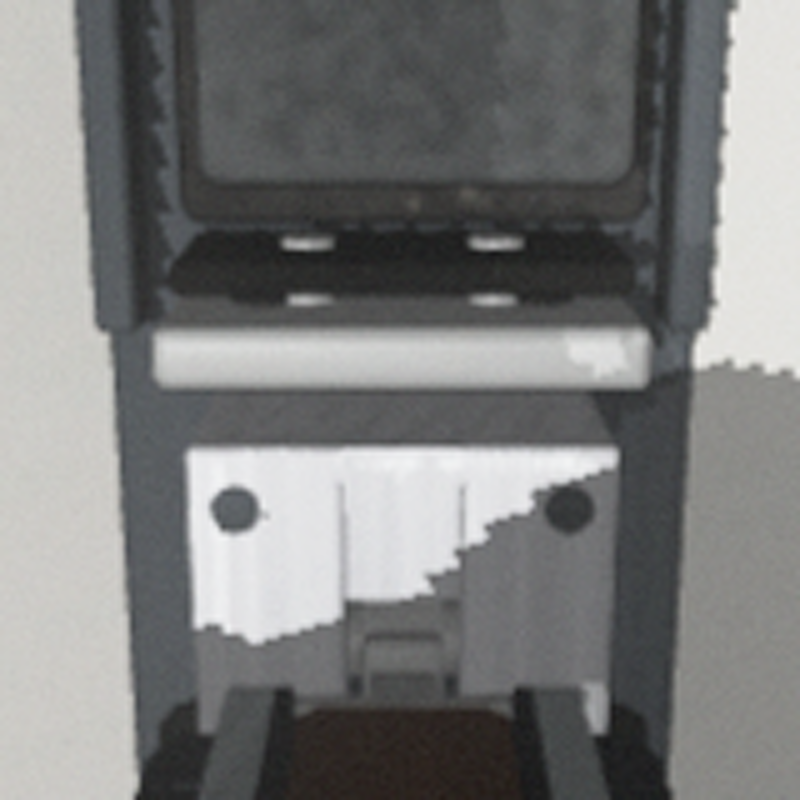

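```bash
python3 - <<'E'
from h import *
import pickle; st=pickle.load(open('st8.pkl','rb'))
G=lambda c,z:ray('wrist',(c[0]/5+240-.4,c[1]/5+100-.4),z,st)
xx=lambda c,z:((G(c,z)[:2]-O)@ux*1000).round(2)
print('box edge',xx((400,449),.06),'screws',xx((235,509),.06),xx((568,509),.06),'slot end',xx((400,600),.06))
print('jaw plate',xx((400,327),.034),xx((400,388),.034),'stone top edge',xx((410,220),.046))
b=cv2.imread('pics/w8.png')
im=b[560:710,320:490]; cv2.imwrite('pics/z8.png',cv2.resize(im,None,fx=4,fy=4,interpolation=cv2.INTER_CUBIC))
E
```

```text
box edge 35.96 screws 29.05 29.04 slot end 18.2
jaw plate 44.04 36.25 stone top edge 58.87
```

View pics/z8.png

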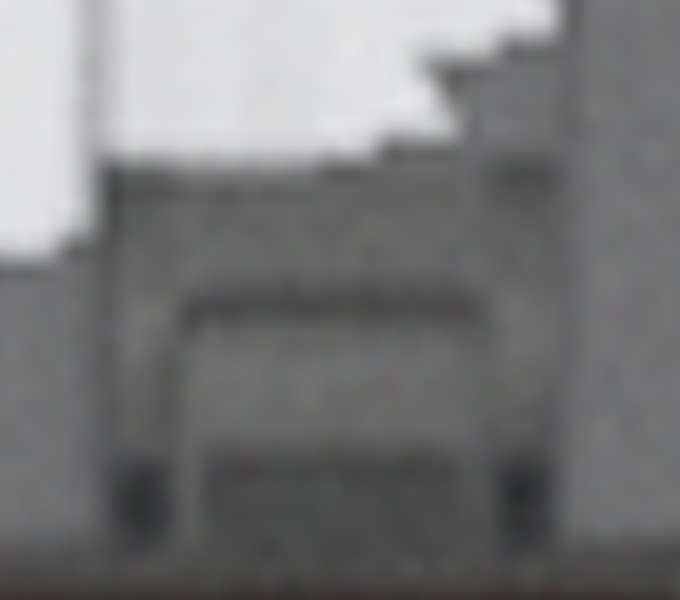

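```bash
python3 - <<'E'
from h import *
import pickle
for f,off,ys in (('st8.pkl',100,(639,672)),('st6.pkl',130,(420,455,))):
    st=pickle.load(open(f,'rb'))
    G=lambda c,z:ray('wrist',(c[0]/5+240-.4,c[1]/5+off-.4),z,st)
    xx=lambda c,z:((G(c,z)[:2]-O)@ux*1000).round(2)
    print([(xx((400,y),.0538),xx((400,y),.052)) for y in ys])
    c=w2c('wrist',st)[1]; print('cam',(np.linalg.inv(c)[:2,3]-O)@ux*1000,np.linalg.inv(c)[2,3]*1000)
E
```

```text
[(np.float64(10.69), np.float64(9.9)), (np.float64(6.42), np.float64(5.58))]
cam 82.12797016362262 215.78389078948965
[(np.float64(8.12), np.float64(7.44)), (np.float64(3.17), np.float64(2.44))]
cam 77.5213293303935 237.57827532278196
```

>>> {"name": "servo_tool", "arguments": {"plan": [[[0, 0, 0, 0, -0.002, 0, 255], [0, 0, 0, 0, -0.003, 0, 255], [0, 0, 0, 0, -0.004, 0, 255], [0, 0, 0, 0, -0.0045, 0, 255], [0, 0, 0, 0, -0.005, 0, 255], [0, 0, 0, 0, -0.0055, 0, 255], [0, 0, 0, 0, -0.006, 0, 255], [0, 0, 0, 0, -0.006, 0, 255]]]}}

```text
time_s: 8.65
tcp_pos: [0.4829, -0.0752, 0.0737]
orientation: [-0.579, 0.815, 0.005, -0.004]
force: [-5.9, 1.7, 4.7]
width: 0.267
```

```bash
python3 - <<'E'
from h import *
st=hinfo(); im=manip.get_image('wrist'); save('w9.png',im,(240,100,400,260),5)
import pickle; pickle.dump(st,open('st9.pkl','wb')); hinfo(); save('s9.png',manip.get_image('scene'),(200,100,360,240),5)
E
```

```text
t 8.65 tcp [0.4829, -0.0752, 0.0737] yaw -109.18 tilt [-0.0136  0.0037] F [-5.9, 1.73, 4.67] w 0.267
KEY holder x 6.67 y -0.13 tip z 45.90 | Fx -6.14 Fy -0.31 Fz 4.67 joint torque [0.36 1.14 0.03]
t 8.7 tcp [0.4829, -0.0752, 0.0737] yaw -109.18 tilt [-0.0135  0.0037] F [-6.58, 2.29, 2.93] w 0.263
KEY holder x 6.68 y -0.15 tip z 45.91 | Fx -6.97 Fy -0.00 Fz 2.93 joint torque [ 0.36  1.2  -0.  ]
```

View pics/w9.png

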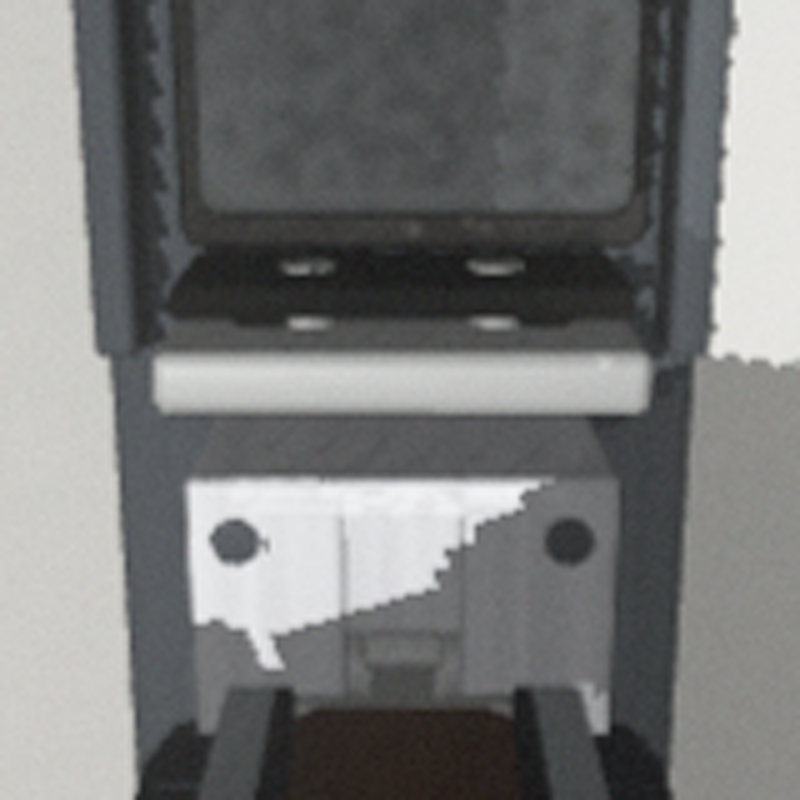

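View pics/s9.png

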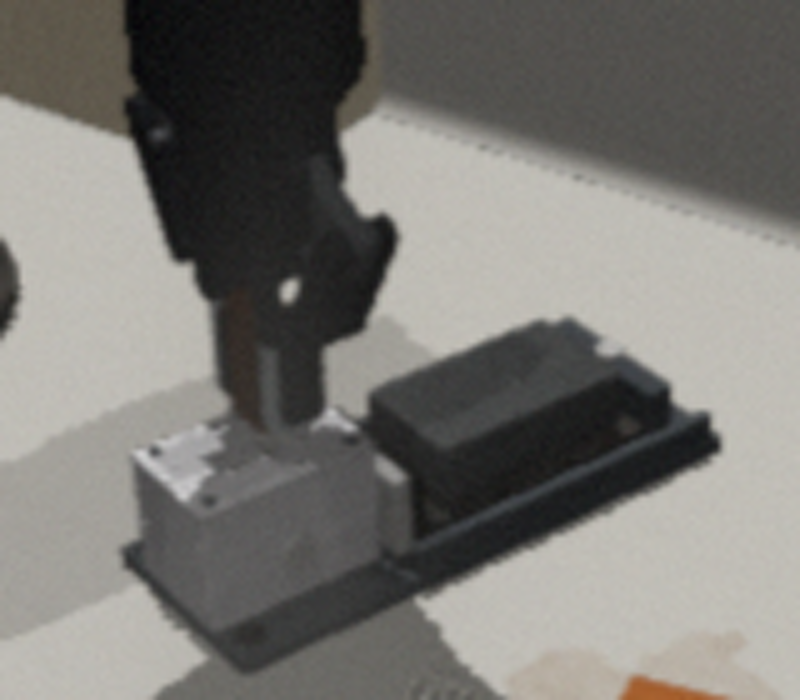

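```bash
cat > meas.py <<'E'
from h import *
import pickle
def meas(f,off,box,j1,j2,stone,t1,t2,col=400,ox=240,s=5):
    st=pickle.load(open(f,'rb'))
    G=lambda c,z:ray('wrist',(c[0]/s+ox-.4,c[1]/s+off-.4),z,st)
    xx=lambda y,z:((G((col,y),z)[:2]-O)@ux*1000).round(2)
    b=36-xx(box,.06)
    print('box',xx(box,.06),'jaw',xx(j1,.034)+b,xx(j2,.034)+b,'stone',xx(stone,.046)+b)
    # tooth centre: iterate z
    ph=.3
    for _ in range(8):
        z=.03+.024*np.cos(ph); c=(xx(t1,z-.00225*np.sin(ph))+xx(t2,z+.00225*np.sin(ph)))/2+b; ph=np.arcsin(c/24)
    print('tooth phi',ph.round(3),'x',c)
E
python3 - <<'E'
from meas import *
meas('st6.pkl',130,224,122,178,28,420,455)
meas('st8.pkl',100,449,327,388,220,639,672)
meas('st9.pkl',100,479,352,412,247,637,667)
hinfo(); hold(6,0,58); hold(-9,0,58); hold(-9,0,47.5)
E
```

```text
box 36.02 jaw 44.25 36.459999999999994 stone 58.16
tooth phi 0.23 x 5.464999999999996
box 35.96 jaw 44.08 36.29 stone 58.92
tooth phi 0.343 x 8.065
box 36.22 jaw 44.1 36.39 stone 59.050000000000004
tooth phi 0.491 x 11.325000000000001
t 8.75 tcp [0.4829, -0.0752, 0.0737] yaw -109.18 tilt [-0.0135  0.0037] F [-5.75, 1.06, 2.65] w 0.265
KEY holder x 6.67 y -0.15 tip z 45.90 | Fx -5.78 Fy -0.89 Fz 2.65 joint torque [ 0.42  1.16 -0.03]
turn [0.0139, -0.001, 0.0003] shift [-0.0001, 0.0008, -0.0121] rows>= 0.29073389564857965 0.11177520752846558
turn [0.0139, -0.001, 0.0003] shift [-0.0001, 0.0158, -0.0119] rows>= 0.474901660056123 0.11177520752846558
turn [0.0139, -0.001, 0.0003] shift [-0.0002, 0.0157, -0.0014] rows>= 0.377834416713236 0.11177520752846558
```

>>> {"name": "servo_tool", "arguments": {"plan": [[[0.004, 0, 0, 0, 0.002, -0.003, 255], [0.008, -0.001, 0, 0, 0.002, -0.008, 255], [0.014, -0.001, 0, 0, 0.002, -0.0125, 255], [0.014, -0.001, 0, 0, 0.006, -0.0125, 255], [0.014, -0.001, 0, 0, 0.011, -0.0125, 255], [0.014, -0.001, 0, 0, 0.0148, -0.0125, 255], [0.014, -0.001, 0, 0, 0.0148, -0.0125, 255], [0.014, -0.001, 0, 0, 0.0148, -0.0125, 255], [0.014, -0.001, 0, 0, 0.0148, -0.0125, 255]]]}}

```text
time_s: 9.5
tcp_pos: [0.469, -0.0704, 0.0863]
orientation: [-0.579, 0.815, -0.0, 0.0]
force: [0.4, 0.0, -0.4]
width: 0.266
```

```bash
python3 - <<'E'
from h import *
st=hinfo(); im=manip.get_image('wrist'); save('w10.png',im,(240,100,400,260),5)
import pickle; pickle.dump(st,open('st10.pkl','wb')); hinfo(); hold(-8,0,47.5)
save('t10.png',manip.get_image('top'),(225,130,345,270),5)
E
```

```text
t 9.5 tcp [0.469, -0.0704, 0.0863] yaw -109.18 tilt [ 0.0002 -0.    ] F [0.43, 0.05, -0.39] w 0.266
KEY holder x -7.98 y -0.15 tip z 58.53 | Fx 0.39 Fy 0.19 Fz -0.39 joint torque [-0.01 -0.01 -0.  ]
t 9.55 tcp [0.4692, -0.0705, 0.0864] yaw -109.18 tilt [ 0.0002 -0.0001] F [0.08, 0.24, -0.88] w 0.265
KEY holder x -7.86 y -0.16 tip z 58.57 | Fx -0.00 Fy 0.25 Fz -0.88 joint torque [-0.03 -0.04  0.04]
turn [-0.0002, 0.0, 0.0003] shift [-0.0002, 0.0001, 0.0111] rows>= 0.26543060646917593 0.0031559227967378964
```

View pics/w10.png

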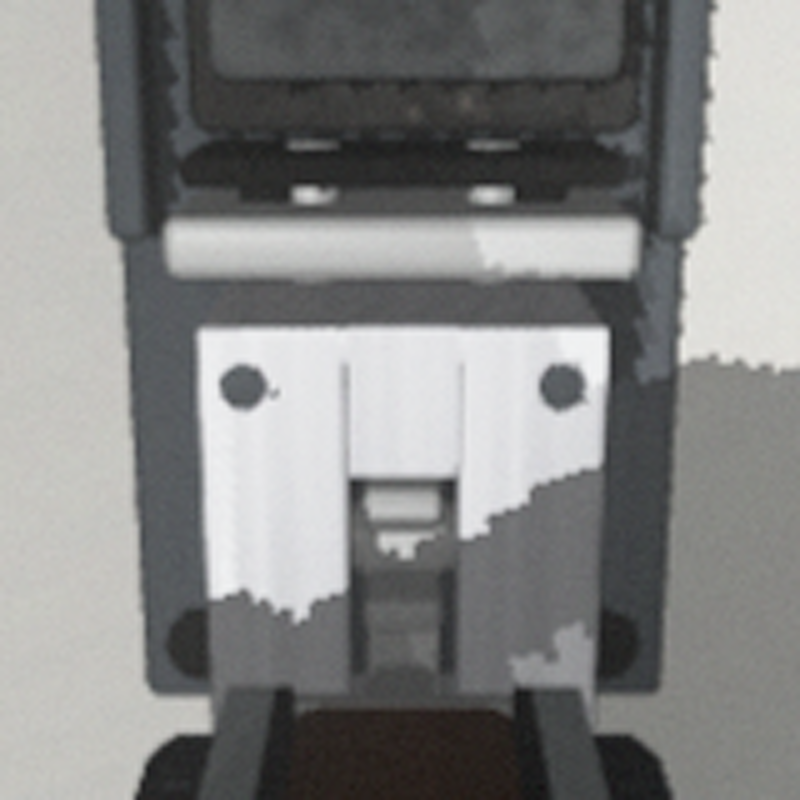

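View pics/t10.png

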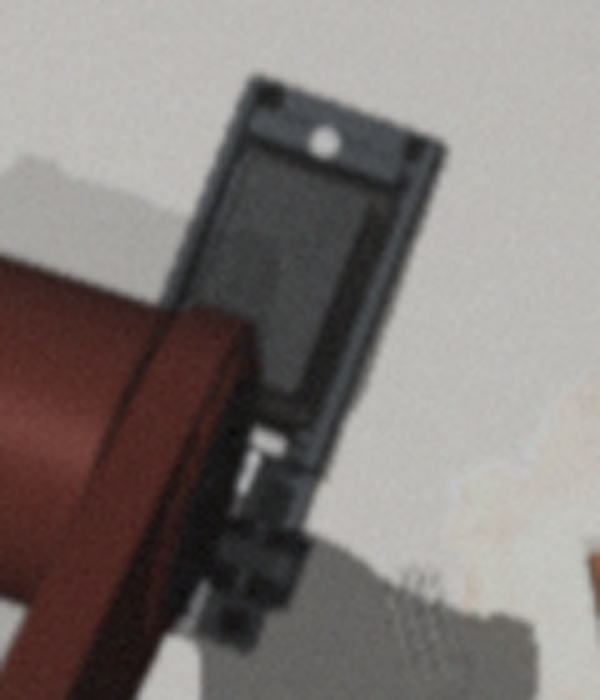

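```bash
python3 - <<'E'
from meas import *
meas('st10.pkl',100,327,218,276,130,488,525)
meas('st10.pkl',100,327,218,276,130,598,636)
E
```

```text
box 35.95 jaw 45.08 37.54 stone 57.019999999999996
tooth phi 0.496 x 11.414999999999996
box 35.95 jaw 45.08 37.54 stone 57.019999999999996
tooth phi -0.099 x -2.365000000000003
```

>>> {"name": "servo_tool", "arguments": {"plan": [[[0, 0, 0, -0.0002, 0, 0.003, 255], [0, 0, 0, -0.0002, 0, 0.006, 255], [0, 0, 0, -0.0002, 0, 0.009, 255], [0, 0, 0, -0.0002, 0, 0.011, 255], [0, 0, 0, -0.0002, 0, 0.011, 255], [0, 0, 0, -0.0002, -0.001, 0.011, 255], [0, 0, 0, -0.0002, -0.002, 0.011, 255], [0, 0, 0, -0.0002, -0.003, 0.011, 255], [0, 0, 0, -0.0002, -0.004, 0.011, 255], [0, 0, 0, -0.0002, -0.005, 0.011, 255], [0, 0, 0, -0.0002, -0.006, 0.011, 255]]]}}

```text
time_s: 10.52
tcp_pos: [0.4722, -0.0713, 0.0748]
orientation: [-0.579, 0.815, 0.003, -0.002]
force: [-7.0, 2.0, 4.2]
width: 0.267
```

```bash
python3 - <<'E'
from h import *
hinfo(); hold(5,0,47.5)
E
```

```text
t 10.52 tcp [0.4722, -0.0713, 0.0748] yaw -109.18 tilt [-0.0068  0.0022] F [-7.03, 2.02, 4.25] w 0.267
KEY holder x -4.67 y 0.07 tip z 47.01 | Fx -7.30 Fy -0.40 Fz 4.25 joint torque [0.45 1.28 0.05]
turn [0.0071, -0.0001, 0.0004] shift [0.0001, -0.0097, -0.0006] rows>= 0.2321464054055295 0.05705270547579014
```

>>> {"name": "servo_tool", "arguments": {"plan": [[[0, 0, 0, 0, -0.002, 0, 255], [0, 0, 0, 0, -0.0028, 0, 255], [0, 0, 0, 0, -0.0036, 0, 255], [0, 0, 0, 0, -0.0044, 0, 255], [0, 0, 0, 0, -0.0052, 0, 255], [0, 0, 0, 0, -0.006, 0, 255], [0, 0, 0, 0, -0.0068, 0, 255], [0, 0, 0, 0, -0.0076, 0, 255]]]}}

```text
time_s: 11.18
tcp_pos: [0.477, -0.0729, 0.0743]
orientation: [-0.579, 0.815, 0.005, -0.004]
force: [-6.5, 2.0, 4.2]
width: 0.265
```

```bash
python3 - <<'E'
from h import *
hinfo(); hold(5,0,47.5)
E
```

```text
t 11.18 tcp [0.477, -0.0729, 0.0743] yaw -109.17 tilt [-0.0129  0.0042] F [-6.49, 1.99, 4.24] w 0.265
KEY holder x 0.39 y 0.11 tip z 46.52 | Fx -6.79 Fy -0.25 Fz 4.24 joint torque [0.46 1.27 0.02]
turn [0.0136, -0.0003, 0.0006] shift [0.0001, -0.0046, -0.001] rows>= 0.11296769835655997 0.1085599155400023
```

>>> {"name": "servo_tool", "arguments": {"plan": [[[0.002, 0, 0, 0, -0.002, 0, 255], [0.003, 0, 0, 0, -0.0028, -0.0002, 255], [0.004, 0, 0, 0, -0.0036, -0.0004, 255], [0.005, 0, 0, 0, -0.0044, -0.0005, 255], [0.006, 0, 0, 0, -0.0052, -0.0005, 255], [0.006, 0, 0, 0, -0.006, -0.0005, 255], [0.006, 0, 0, 0, -0.0068, -0.0005, 255], [0.006, 0, 0, 0, -0.0076, -0.0005, 255]]]}}

```text
time_s: 11.85
tcp_pos: [0.4808, -0.0742, 0.0736]
orientation: [-0.58, 0.815, 0.007, -0.005]
force: [-7.4, 1.8, 2.6]
width: 0.266
```

```bash
python3 - <<'E'
from h import *
hinfo(); hold(-9,0,58.5)
E
```

```text
t 11.85 tcp [0.4808, -0.0742, 0.0736] yaw -109.16 tilt [-0.0157  0.005 ] F [-7.4, 1.83, 2.61] w 0.266
KEY holder x 4.32 y 0.15 tip z 45.82 | Fx -7.59 Fy -0.71 Fz 2.61 joint torque [0.5  1.45 0.02]
turn [0.0164, -0.0004, 0.0007] shift [0.0001, 0.0135, -0.0125] rows>= 0.44101051233247585 0.1317327351816818
```

>>> {"name": "servo_tool", "arguments": {"plan": [[[0, 0, 0, 0, -0.002, 0, 255], [0, 0, 0, 0, -0.0025, -0.0003, 255], [0, 0, 0, 0, -0.003, -0.0005, 255], [0, 0, 0, 0, -0.0035, -0.0005, 255], [0, 0, 0, 0, -0.004, -0.0005, 255], [0, 0, 0, 0, -0.004, -0.0005, 255]]]}}

```text
time_s: 12.35
tcp_pos: [0.4817, -0.0745, 0.0733]
orientation: [-0.58, 0.815, 0.01, -0.007]
force: [-6.7, 1.9, 4.1]
width: 0.267
```

```bash
python3 - <<'E'
from h import *
hinfo(); hold(-9,0,58.5)
E
```

```text
t 12.35 tcp [0.4817, -0.0745, 0.0733] yaw -109.15 tilt [-0.0229  0.0073] F [-6.73, 1.92, 4.11] w 0.267
KEY holder x 5.29 y 0.15 tip z 45.52 | Fx -6.99 Fy -0.40 Fz 4.11 joint torque [ 0.45  1.35 -0.01]
turn [0.024, -0.0007, 0.0009] shift [0.0001, 0.0146, -0.0126] rows>= 0.4629996818976676 0.1921583476381693
```

>>> {"name": "servo_tool", "arguments": {"plan": [[[0.008, 0, 0, 0, 0.002, -0.003, 255], [0.016, 0, 0, 0, 0.002, -0.008, 255], [0.024, 0, 0, 0, 0.002, -0.013, 255], [0.024, 0, 0, 0, 0.006, -0.013, 255], [0.024, 0, 0, 0, 0.01, -0.013, 255], [0.024, 0, 0.001, 0, 0.0136, -0.013, 255], [0.024, 0, 0.001, 0, 0.0136, -0.013, 255], [0.024, 0, 0.001, 0, 0.0136, -0.013, 255], [0.024, 0, 0.001, 0, 0.0136, -0.013, 255]]]}}

```text
time_s: 13.1
tcp_pos: [0.4691, -0.0701, 0.0866]
orientation: [-0.579, 0.815, -0.0, -0.0]
force: [0.5, 0.3, 0.1]
width: 0.267
```

```bash
python3 - <<'E'
from h import *
st=hinfo(); im=manip.get_image('wrist'); save('w11.png',im,(240,100,400,260),5)
import pickle; pickle.dump(st,open('st11.pkl','wb')); hinfo(); hold(-8,0,47.5)
E
```

```text
t 13.1 tcp [0.4691, -0.0701, 0.0866] yaw -109.2 tilt [-0.0001 -0.0007] F [0.5, 0.29, 0.14] w 0.267
KEY holder x -8.01 y 0.17 tip z 58.76 | Fx 0.38 Fy 0.44 Fz 0.14 joint torque [-0.02  0.02 -0.01]
t 13.15 tcp [0.4692, -0.0702, 0.0866] yaw -109.21 tilt [-0.0001 -0.0007] F [0.85, -0.74, 0.53] w 0.265
KEY holder x -7.91 y 0.13 tip z 58.77 | Fx 1.04 Fy -0.42 Fz 0.53 joint torque [0.01 0.05 0.03]
turn [-0.0001, -0.0007, -0.0001] shift [0.0001, 0.0001, 0.0113] rows>= 0.2702640766558389 0.005630388211824902
```

View pics/w11.png

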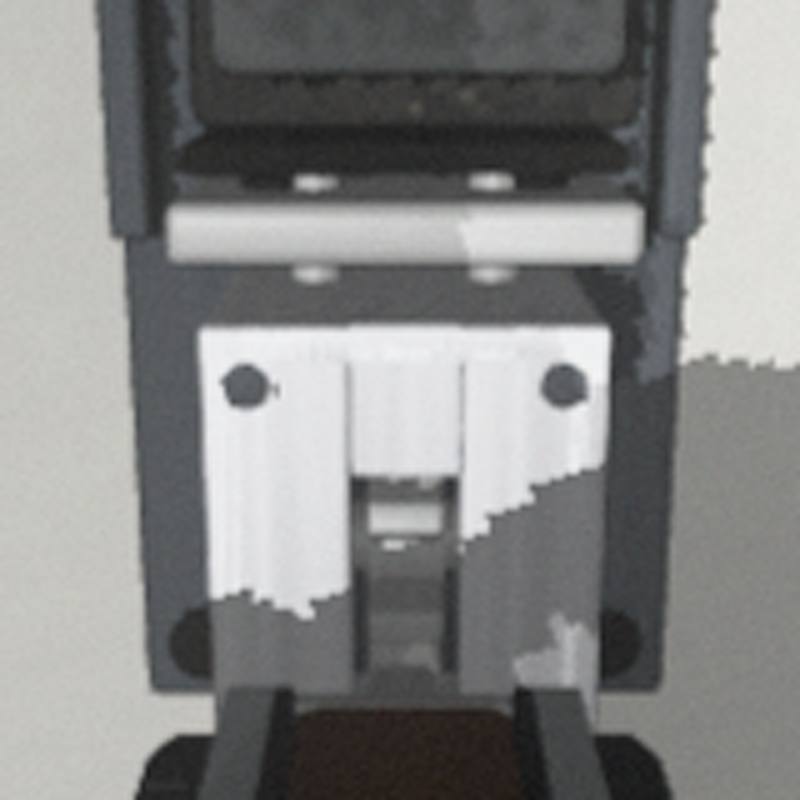

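```bash
python3 - <<'E'
from meas import *
meas('st10.pkl',100,327,218,276,130,488,525)
meas('st11.pkl',100,327,203,262,125,500,535)
E
```

```text
box 35.95 jaw 45.08 37.54 stone 57.019999999999996
tooth phi 0.496 x 11.414999999999996
box 35.87 jaw 47.02 39.39 stone 57.63
tooth phi 0.437 x 10.150000000000002
```

>>> {"name": "servo_tool", "arguments": {"plan": [[[0, 0, 0, 0, 0.0012, 0.001, 255], [0, 0, 0, 0, 0.0012, 0.004, 255], [0, 0, 0, 0, 0.0012, 0.008, 255], [0, 0, 0, 0, 0.0012, 0.011, 255], [0, 0, 0, 0, 0.0012, 0.0113, 255], [0.002, 0, 0, 0, 0, 0.0113, 255], [0.002, 0, 0, 0, -0.002, 0.0113, 255], [0.002, 0, 0, 0, -0.003, 0.0113, 255], [0.004, 0, 0, 0, -0.004, 0.0113, 255], [0.004, 0, 0, 0, -0.005, 0.0113, 255], [0.004, 0, 0, 0, -0.006, 0.0113, 255], [0.004, 0, 0, 0, -0.006, 0.0113, 255]]]}}

```text
time_s: 14.15
tcp_pos: [0.472, -0.0711, 0.0746]
orientation: [-0.579, 0.815, 0.001, -0.001]
force: [-5.8, 2.3, 3.1]
width: 0.267
```

```bash
python3 - <<'E'
from h import *
hinfo(); hold(0,0,47.5)
E
```

```text
t 14.15 tcp [0.472, -0.0711, 0.0746] yaw -109.2 tilt [-0.0039  0.0005] F [-5.85, 2.29, 3.06] w 0.267
KEY holder x -4.97 y 0.16 tip z 46.75 | Fx -6.28 Fy 0.24 Fz 3.06 joint torque [0.45 1.25 0.  ]
turn [0.0038, -0.0008, 0.0] shift [0.0002, -0.005, -0.0008] rows>= 0.12066197014985956 0.031244972811920645
```

>>> {"name": "servo_tool", "arguments": {"plan": [[[0.002, 0, 0, 0, -0.002, -0.0003, 255], [0.003, 0, 0, 0, -0.0028, -0.0005, 255], [0.004, 0, 0, 0, -0.0036, -0.0008, 255], [0.005, 0, 0, 0, -0.0044, -0.0008, 255], [0.006, 0, 0, 0, -0.005, -0.0008, 255], [0.006, 0, 0, 0, -0.0055, -0.0008, 255], [0.006, 0, 0, 0, -0.0055, -0.0008, 255]]]}}

```text
time_s: 14.73
tcp_pos: [0.4747, -0.072, 0.0747]
orientation: [-0.579, 0.815, 0.002, -0.002]
force: [-6.3, 1.6, 3.2]
width: 0.266
```

```bash
python3 - <<'E'
from h import *
hinfo()
E
```

```text
t 14.73 tcp [0.4747, -0.072, 0.0747] yaw -109.19 tilt [-0.0046  0.0006] F [-6.34, 1.62, 3.16] w 0.266
KEY holder x -2.10 y 0.21 tip z 46.88 | Fx -6.52 Fy -0.55 Fz 3.16 joint torque [0.4  1.19 0.06]
```

>>> {"name": "servo_tool", "arguments": {"plan": [[[0.002, 0, 0, 0, -0.002, -0.0003, 255], [0.003, 0, 0, 0, -0.0028, -0.0005, 255], [0.004, 0, 0, 0, -0.0036, -0.0006, 255], [0.005, 0, 0, 0, -0.0044, -0.0006, 255], [0.006, 0, 0, 0, -0.005, -0.0006, 255], [0.006, 0, 0, 0, -0.0055, -0.0006, 255], [0.006, 0, 0, 0, -0.0055, -0.0006, 255]]]}}

```text
time_s: 15.32
tcp_pos: [0.4768, -0.0727, 0.0745]
orientation: [-0.579, 0.815, 0.002, -0.002]
force: [-7.1, 2.2, 5.3]
width: 0.271
```

```bash
python3 - <<'E'
from h import *
hinfo()
E
```

```text
t 15.32 tcp [0.4768, -0.0727, 0.0745] yaw -109.18 tilt [-0.0068  0.0011] F [-7.07, 2.21, 5.33] w 0.271
KEY holder x 0.14 y 0.23 tip z 46.67 | Fx -7.41 Fy -0.24 Fz 5.33 joint torque [0.53 1.45 0.01]
```

>>> {"name": "servo_tool", "arguments": {"plan": [[[0.002, 0, 0, 0, -0.002, -0.0003, 255], [0.003, 0, 0, 0, -0.0028, -0.0005, 255], [0.004, 0, 0, 0, -0.0036, -0.0008, 255], [0.005, 0, 0, 0, -0.0044, -0.0008, 255], [0.006, 0, 0, 0, -0.0048, -0.0008, 255], [0.006, 0, 0, 0, -0.0048, -0.0008, 255]]]}}

```text
time_s: 15.82
tcp_pos: [0.478, -0.0731, 0.0744]
orientation: [-0.579, 0.815, 0.004, -0.003]
force: [-8.2, 2.6, 4.1]
width: 0.265
```

```bash
python3 - <<'E'
from h import *
hinfo();hinfo()
E
```

```text
t 15.82 tcp [0.478, -0.0731, 0.0744] yaw -109.17 tilt [-0.0097  0.0019] F [-8.17, 2.65, 4.06] w 0.265
KEY holder x 1.36 y 0.23 tip z 46.57 | Fx -8.59 Fy -0.19 Fz 4.06 joint torque [0.5  1.48 0.01]
t 15.82 tcp [0.478, -0.0731, 0.0744] yaw -109.17 tilt [-0.0097  0.0019] F [-8.17, 2.65, 4.06] w 0.265
KEY holder x 1.36 y 0.23 tip z 46.57 | Fx -8.59 Fy -0.19 Fz 4.06 joint torque [0.5  1.48 0.01]
```

```bash
cat >> h.py <<'E'
def favg(n=4,cam='top'):
    L=[];T=[];ims=[]
    for i in range(n):
        ims.append(manip.get_image(cam)); s=manip.get_state(); L.append(np.append(s['force'][:2]@np.stack([ux,uy],1),s['force'][2])); T.append(s['wrist_torque'])
    print('avg F holder',np.mean(L,0).round(2),'std',np.std(L,0).round(2),'T',np.mean(T,0).round(3),'|Txy|',np.hypot(*np.mean(T,0)[:2]).round(3)); hinfo(); return ims
E
python3 - <<'E'
from h import *
i=favg(4); save('t12.png',i[-1],(225,130,345,270),5)
E
```

```text
avg F holder [-7.92 -0.01  4.61] std [0.23 0.32 0.42] T [5.350e-01 1.531e+00 1.000e-03] |Txy| 1.621
t 16.02 tcp [0.478, -0.0731, 0.0743] yaw -109.17 tilt [-0.0097  0.0019] F [-7.29, 2.81, 4.88] w 0.266
KEY holder x 1.33 y 0.24 tip z 46.55 | Fx -7.81 Fy 0.26 Fz 4.88 joint torque [0.48 1.53 0.03]
```

View pics/t12.png

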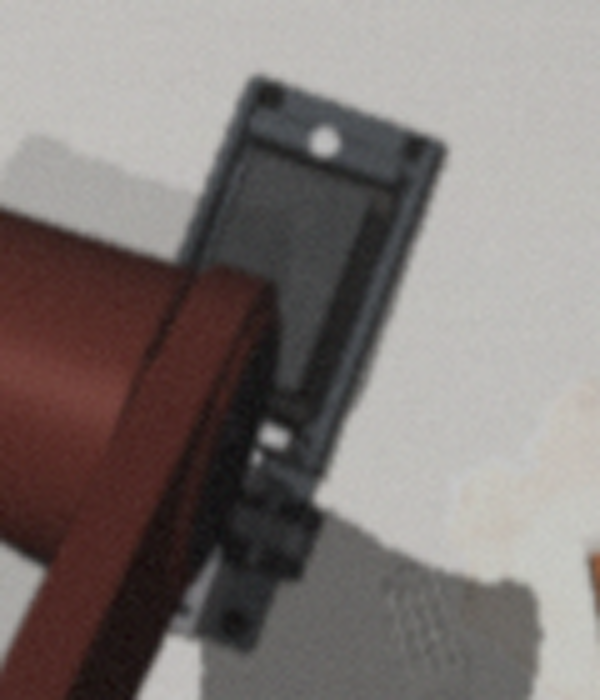

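>>> {"name": "servo_tool", "arguments": {"plan": [[[0.002, 0, 0, 0, -0.002, -0.0003, 255], [0.003, 0, 0, 0, -0.0028, -0.0005, 255], [0.004, 0, 0, 0, -0.0036, -0.0008, 255], [0.005, 0, 0, 0, -0.0044, -0.0008, 255], [0.007, 0, 0, 0, -0.005, -0.0008, 255], [0.008, 0, 0, 0, -0.0055, -0.0008, 255], [0.008, 0, 0, 0, -0.0055, -0.0008, 255]]]}}

```text
time_s: 16.6
tcp_pos: [0.4794, -0.0736, 0.0742]
orientation: [-0.58, 0.815, 0.004, -0.004]
force: [-8.4, 2.4, 4.9]
width: 0.268
```

```bash
python3 - <<'E'
from h import *
hinfo();favg(2)
E
```

```text
t 16.6 tcp [0.4794, -0.0736, 0.0742] yaw -109.16 tilt [-0.0116  0.0022] F [-8.37, 2.37, 4.94] w 0.268
KEY holder x 2.88 y 0.24 tip z 46.35 | Fx -8.68 Fy -0.51 Fz 4.94 joint torque [0.57 1.72 0.03]
avg F holder [-8.75  0.29  4.55] std [0.24 0.24 0.54] T [ 0.559  1.664 -0.028] |Txy| 1.755
t 16.7 tcp [0.4794, -0.0736, 0.0741] yaw -109.16 tilt [-0.0118  0.0023] F [-8.31, 3.46, 5.1] w 0.266
KEY holder x 2.80 y 0.24 tip z 46.29 | Fx -8.98 Fy 0.53 Fz 5.10 joint torque [ 0.58  1.65 -0.03]
```

>>> {"name": "servo_tool", "arguments": {"plan": [[[0.002, 0, 0, 0, -0.002, -0.0003, 255], [0.003, 0, 0, 0, -0.0028, -0.0005, 255], [0.004, 0, 0, 0, -0.0036, -0.0008, 255], [0.005, 0, 0, 0, -0.0044, -0.001, 255], [0.007, 0, 0, 0, -0.005, -0.001, 255], [0.008, 0, 0, 0, -0.0053, -0.001, 255], [0.008, 0, 0, 0, -0.0053, -0.001, 255]]]}}

```text
time_s: 17.28
tcp_pos: [0.4803, -0.0739, 0.0739]
orientation: [-0.58, 0.815, 0.005, -0.005]
force: [-8.4, 2.5, 4.7]
width: 0.264
```

```bash
python3 - <<'E'
from h import *
hinfo();favg(3)
E
```

```text
t 17.28 tcp [0.4803, -0.0739, 0.0739] yaw -109.15 tilt [-0.0144  0.0029] F [-8.36, 2.55, 4.75] w 0.264
KEY holder x 3.78 y 0.28 tip z 46.14 | Fx -8.73 Fy -0.35 Fz 4.75 joint torque [ 0.59  1.68 -0.02]
avg F holder [-9.07 -0.14  5.36] std [0.2  0.23 0.11] T [ 0.558  1.726 -0.004] |Txy| 1.814
t 17.43 tcp [0.4803, -0.0739, 0.0739] yaw -109.14 tilt [-0.0144  0.0029] F [-8.34, 2.88, 5.43] w 0.265
KEY holder x 3.78 y 0.26 tip z 46.12 | Fx -8.82 Fy -0.02 Fz 5.43 joint torque [0.57 1.77 0.06]
```

>>> {"name": "servo_tool", "arguments": {"plan": [[[0.002, 0, 0, 0, -0.002, -0.0003, 255], [0.003, 0, 0, 0, -0.0028, -0.0005, 255], [0.004, 0, 0, 0, -0.0036, -0.0008, 255], [0.005, 0, 0, 0, -0.0044, -0.001, 255], [0.007, 0, 0, 0, -0.005, -0.0012, 255], [0.008, 0, 0, 0, -0.0055, -0.0012, 255], [0.008, 0, 0, 0, -0.0055, -0.0012, 255]]]}}

```text
time_s: 18.02
tcp_pos: [0.4811, -0.0741, 0.0738]
orientation: [-0.58, 0.815, 0.007, -0.006]
force: [-8.6, 3.8, 4.6]
width: 0.265
```

```bash
python3 - <<'E'
from h import *
hinfo();favg(3)
E
```

```text
t 18.02 tcp [0.4811, -0.0741, 0.0738] yaw -109.13 tilt [-0.0179  0.0038] F [-8.6, 3.83, 4.55] w 0.265
KEY holder x 4.60 y 0.29 tip z 45.96 | Fx -9.38 Fy 0.79 Fz 4.55 joint torque [ 0.62  1.74 -0.02]
avg F holder [-9.47  0.19  4.6 ] std [0.28 0.72 0.42] T [0.601 1.82  0.016] |Txy| 1.917
t 18.17 tcp [0.4811, -0.0741, 0.0737] yaw -109.13 tilt [-0.0178  0.0037] F [-8.99, 2.67, 5.07] w 0.267
KEY holder x 4.60 y 0.29 tip z 45.95 | Fx -9.36 Fy -0.43 Fz 5.07 joint torque [0.59 1.8  0.04]
```

>>> {"name": "servo_tool", "arguments": {"plan": [[[0.002, 0, 0, 0, -0.002, -0.0003, 255], [0.003, 0, 0, 0, -0.0028, -0.0005, 255], [0.004, 0, 0, 0, -0.0036, -0.0008, 255], [0.005, 0, 0, 0, -0.0044, -0.001, 255], [0.007, 0, 0, 0, -0.005, -0.0012, 255], [0.008, 0, 0, 0, -0.0055, -0.0012, 255], [0.008, 0, 0, 0, -0.0055, -0.0012, 255]]]}}

```text
time_s: 18.75
tcp_pos: [0.4817, -0.0744, 0.0736]
orientation: [-0.58, 0.815, 0.008, -0.007]
force: [-10.4, 3.2, 4.9]
width: 0.264
```

```bash
python3 - <<'E'
from h import *
hinfo();favg(3); hold(4.5,0,62); hold(0,0,100)
E
```

```text
t 18.75 tcp [0.4817, -0.0744, 0.0736] yaw -109.12 tilt [-0.0217  0.0047] F [-10.42, 3.21, 4.94] w 0.264
KEY holder x 5.30 y 0.27 tip z 45.76 | Fx -10.90 Fy -0.40 Fz 4.94 joint torque [ 0.61  1.86 -0.03]
avg F holder [-10.27  -0.21   4.7 ] std [0.1  0.5  0.36] T [0.581 1.863 0.02 ] |Txy| 1.952
t 18.9 tcp [0.4817, -0.0744, 0.0736] yaw -109.12 tilt [-0.0216  0.0047] F [-9.83, 2.89, 4.29] w 0.266
KEY holder x 5.32 y 0.29 tip z 45.77 | Fx -10.24 Fy -0.50 Fz 4.29 joint torque [0.54 1.87 0.02]
turn [0.0219, -0.0026, 0.0014] shift [0.0003, 0.0012, -0.0162] rows>= 0.38978131254232434 0.17692835835847417
turn [0.0219, -0.0026, 0.0014] shift [0.0004, 0.0065, -0.0541] rows>= 1.3067482968400568 0.17692835835847417
```

>>> {"name": "servo_tool", "arguments": {"plan": [[[0.006, -0.001, 0, 0, 0.0015, -0.002, 255], [0.012, -0.002, 0, 0, 0.0018, -0.007, 255], [0.022, -0.002, 0.001, 0, 0.002, -0.014, 255], [0.022, -0.002, 0.001, 0, 0.004, -0.024, 255], [0.022, -0.002, 0.001, 0, 0.0065, -0.04, 255], [0.022, -0.002, 0.001, 0, 0.0065, -0.054, 255], [0.022, -0.002, 0.001, 0, 0.0065, -0.054, 255], [0.022, -0.002, 0.001, 0, 0.0065, -0.054, 255], [0.022, -0.002, 0.001, 0, 0.0065, -0.054, 255]]]}}

```text
time_s: 19.65
tcp_pos: [0.477, -0.0726, 0.128]
orientation: [-0.579, 0.815, -0.001, 0.0]
force: [0.2, -0.0, -0.4]
width: 0.271
```

```bash
python3 - <<'E'
from h import *
st=hinfo(); im=manip.get_image('wrist'); save('w13.png',im,(240,100,400,260),5); save('w13f.png',im)
import pickle; pickle.dump(st,open('st13.pkl','wb')); hinfo()
E
```

```text
t 19.65 tcp [0.477, -0.0726, 0.128] yaw -109.18 tilt [ 0.0009 -0.001 ] F [0.19, -0.03, -0.44] w 0.271
KEY holder x 0.28 y 0.41 tip z 100.17 | Fx 0.19 Fy 0.04 Fz -0.44 joint torque [ 0.   -0.    0.03]
t 19.7 tcp [0.4765, -0.0724, 0.1273] yaw -109.18 tilt [-0.0005 -0.0005] F [-0.4, 0.41, -0.41] w 0.262
KEY holder x -0.30 y 0.38 tip z 99.50 | Fx -0.51 Fy 0.25 Fz -0.41 joint torque [ 0.01  0.02 -0.04]
```

View pics/w13.png

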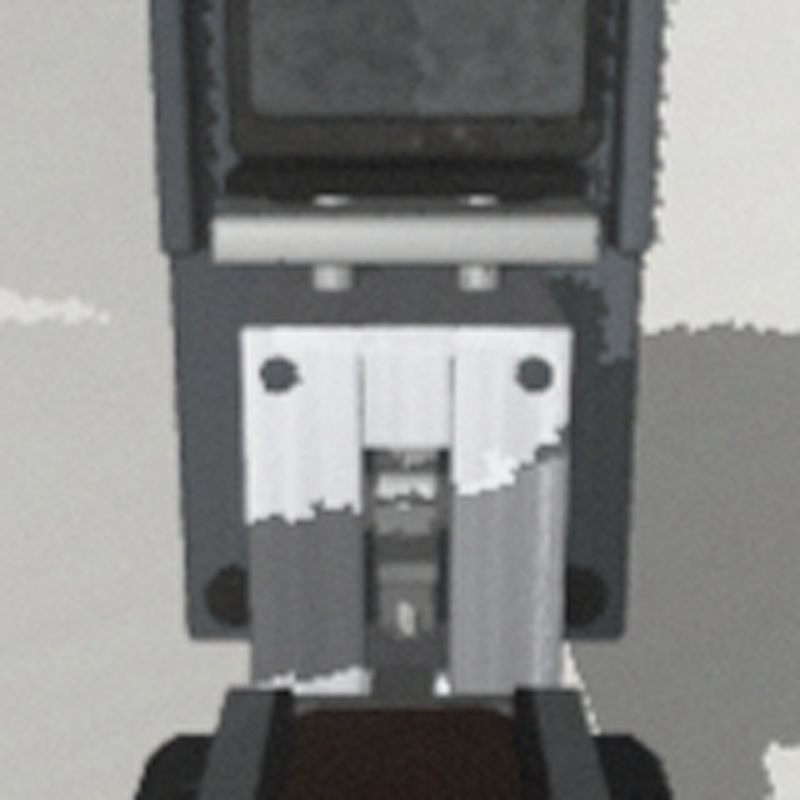

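View pics/w13f.png

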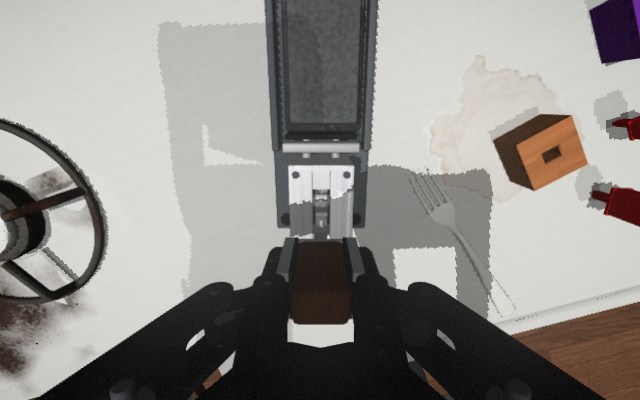

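```bash
python3 - <<'E'
from meas import *
meas('st11.pkl',100,327,203,262,125,500,535)
meas('st13.pkl',100,327,213,262,155,472,501)
meas('st13.pkl',100,327,213,262,155,563,600)
E
```

```text
box 35.87 jaw 47.02 39.39 stone 57.63
tooth phi 0.437 x 10.150000000000002
box 35.89 jaw 48.95 41.25 stone 58.89
tooth phi 0.411 x 9.59
box 35.89 jaw 48.95 41.25 stone 58.89
tooth phi -0.231 x -5.485
```

```bash
python3 - <<'E'
from h import *
go((.4535,-.2605,.10),-78.57)
E
```

```text
turn [0.0005, -0.0006, -0.5342] shift [0.1852, -0.0401, 0.0274] rows>= 4.590294603458966 4.274845952617741
```

>>> {"name": "servo_tool", "arguments": {"plan": [[[0, 0, -0.11, 0.037, -0.008, 0, 255], [0, 0, -0.22, 0.074, -0.016, 0, 255], [0, 0, -0.33, 0.111, -0.024, 0.005, 255], [0, 0, -0.44, 0.148, -0.032, 0.015, 255], [0, 0, -0.534, 0.185, -0.04, 0.027, 255], [0, 0, -0.534, 0.185, -0.04, 0.027, 255], [0, 0, -0.534, 0.185, -0.04, 0.027, 255], [0, 0, -0.534, 0.185, -0.04, 0.027, 255], [0, 0, -0.534, 0.185, -0.04, 0.027, 255], [0, 0, -0.534, 0.185, -0.04, 0.027, 255]]]}}

```text
time_s: 20.53
tcp_pos: [0.4537, -0.259, 0.1004]
orientation: [0.774, -0.633, -0.0, 0.0]
force: [0.4, 0.3, -0.3]
width: 0.271
```

```bash
python3 - <<'E'
from h import *
import pickle
st=info(); im=manip.get_image('wrist'); pickle.dump(st,open('st14.pkl','wb')); save('w14.png',im,(240,150,400,330),4.4); info()
save('s14.png',manip.get_image('scene'),(270,160,400,290),6)
E
```

```text
t 20.53 tcp [0.4537, -0.259, 0.1004] yaw -78.5 tilt [-0.0006 -0.0001] F [0.41, 0.33, -0.29] w 0.271
t 20.58 tcp [0.4538, -0.2591, 0.1006] yaw -78.49 tilt [-0.0003 -0.0005] F [-0.5, -0.08, -1.41] w 0.265
```

View pics/w14.png

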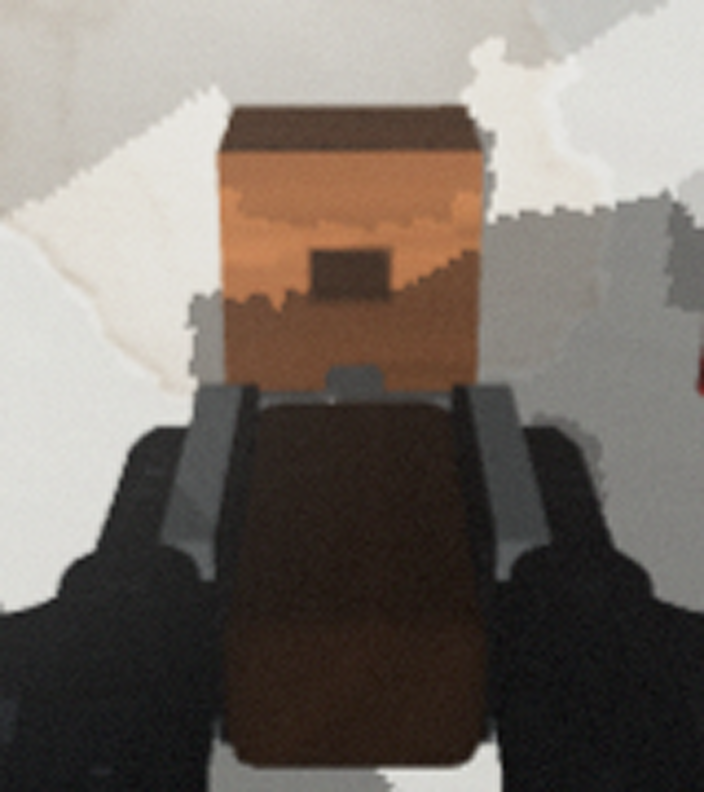

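View pics/s14.png

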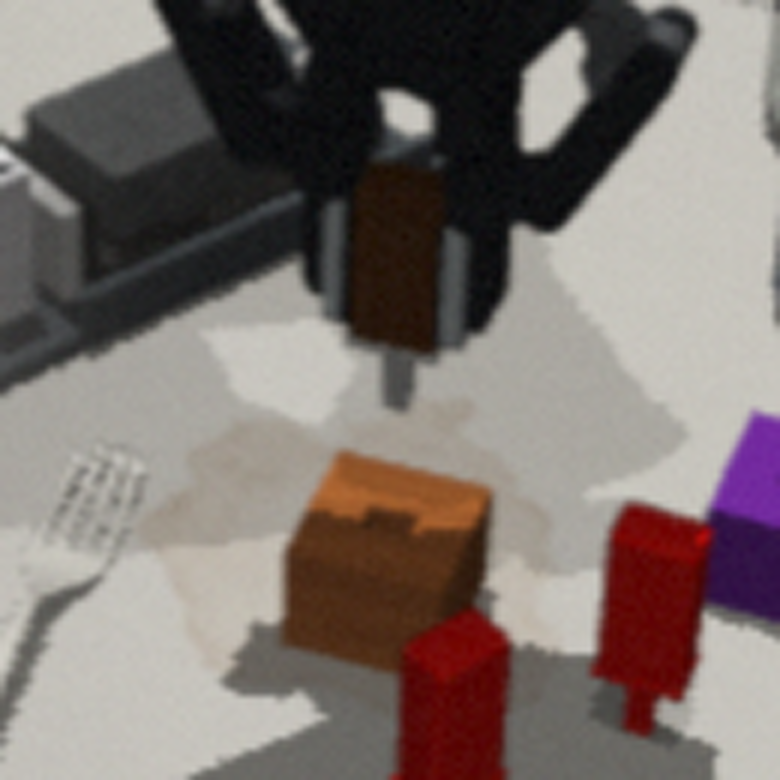

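```bash
python3 - <<'E'
from h import *
import pickle; st=pickle.load(open('st14.pkl','rb'))
G=lambda c,z=.034:ray('wrist',(c[0]/4.4+240-.4,c[1]/4.4+150-.4),z,st)
q=np.array([G(c) for c in [(311,250),(390,250),(388,300),(311,300)]]); print(q.mean(0).round(4),np.linalg.norm(q[0]-q[1]),np.linalg.norm(q[0]-q[3]))
e=q[0]-q[1]+q[3]-q[2];print('yaw y',np.degrees(np.arctan2(e[1],e[0])))
a=G((219,152));b=G((484,152)); print(np.linalg.norm(a-b),np.degrees(np.arctan2(*(a-b)[1::-1])), (a+b)[:2]/2-.022*np.array([np.cos(np.radians(11.5)),np.sin(np.radians(11.5))]))
info(); go((.4535,-.2598,.046),-78.5); 
E
```

```text
[ 0.4526 -0.2584  0.034 ] 0.013293198544583048 0.009019148538028788
yaw y 101.49644793487809
0.04355909788164287 101.48859541684041 [ 0.45223389 -0.25874346]
t 20.63 tcp [0.4539, -0.2592, 0.1007] yaw -78.49 tilt [-0.0002 -0.0007] F [-0.66, 0.16, 0.04] w 0.266
turn [0.0003, -0.0006, 0.0002] shift [0.0005, 0.0004, 0.0547] rows>= 1.3116854575672348 0.005909703910217009
```

>>> {"name": "servo_tool", "arguments": {"plan": [[[0, 0, 0, -0.0006, 0.0002, 0.01, 255], [0, 0, 0, -0.0006, 0.0002, 0.02, 255], [0, 0, 0, -0.0006, 0.0002, 0.03, 255], [0, 0, 0, -0.0006, 0.0002, 0.034, 255], [0, 0, 0, -0.0006, 0.0002, 0.037, 255], [0, 0, 0, -0.0006, 0.0002, 0.039, 255], [0, 0, 0, -0.0006, 0.0002, 0.041, 255], [0, 0, 0, -0.0006, 0.0002, 0.043, 255], [0, 0, 0, -0.0006, 0.0002, 0.043, 255]]]}}

```text
time_s: 21.38
tcp_pos: [0.4535, -0.2588, 0.0575]
orientation: [0.774, -0.633, 0.0, 0.0]
force: [-0.6, -0.3, -0.3]
width: 0.265
```

```bash
python3 - <<'E'
from h import *
info(); save('s15.png',manip.get_image('scene'),(270,160,400,290),6); save('w15.png',manip.get_image('wrist'),(240,150,400,330),4.4);info()
go((.4536,-.2586,.0405),-78.5)
E
```

```text
t 21.38 tcp [0.4535, -0.2588, 0.0575] yaw -78.49 tilt [-0.0003 -0.0006] F [-0.61, -0.3, -0.27] w 0.265
t 21.48 tcp [0.4537, -0.2589, 0.0579] yaw -78.49 tilt [ 0.0002 -0.0009] F [-0.81, -0.21, -0.88] w 0.268
turn [0.0, -0.0009, 0.0001] shift [-0.0003, 0.0, 0.0174] rows>= 0.4169046272457768 0.007443681289865145
```

View pics/s15.png

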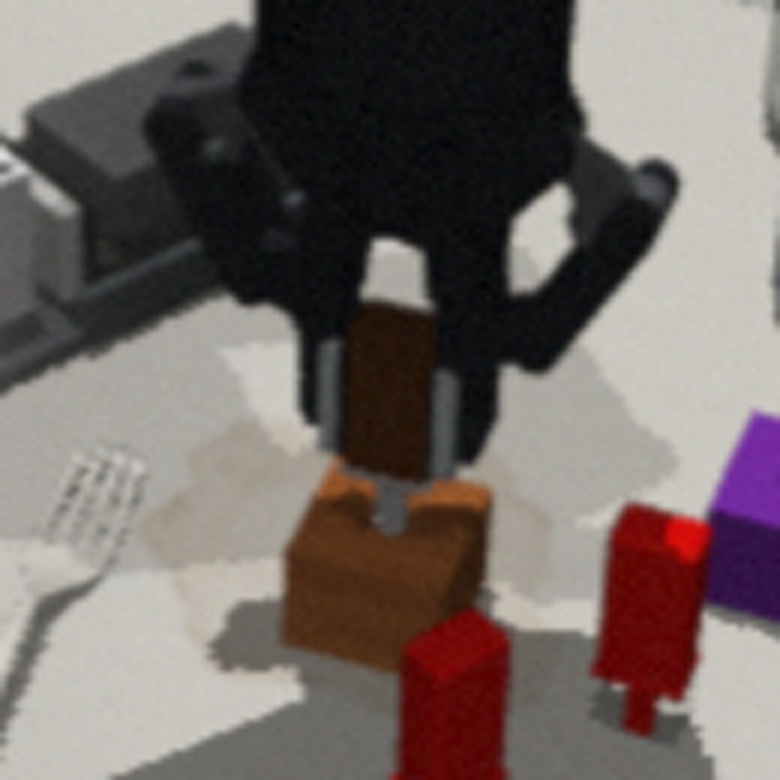

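View pics/w15.png

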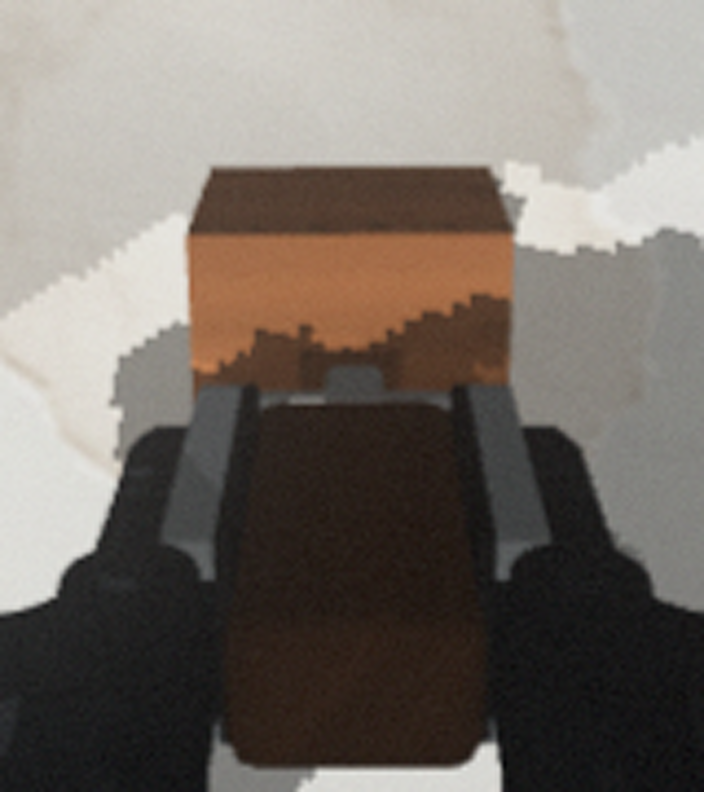

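>>> {"name": "servo_tool", "arguments": {"plan": [[[0, 0, 0, -0.0003, 0, 0.004, 255], [0, 0, 0, -0.0003, 0, 0.008, 255], [0, 0, 0, -0.0003, 0, 0.011, 255], [0, 0, 0, -0.0003, 0, 0.014, 255], [0, 0, 0, -0.0003, 0, 0.016, 255], [0, 0, 0, -0.0003, 0, 0.0175, 255], [0, 0, 0, -0.0003, 0, 0.018, 255], [0, 0, 0, -0.0003, 0, 0.018, 255]]]}}

```text
time_s: 22.15
tcp_pos: [0.4536, -0.2586, 0.0399]
orientation: [0.774, -0.633, 0.0, 0.0]
force: [-0.2, -0.3, -0.0]
width: 0.268
```

```bash
python3 - <<'E'
from h import *
info(); save('s16.png',manip.get_image('scene'),(270,160,400,290),6); info()
E
```

```text
t 22.15 tcp [0.4536, -0.2586, 0.0399] yaw -78.49 tilt [ 0.0001 -0.0009] F [-0.2, -0.32, -0.03] w 0.268
t 22.2 tcp [0.4538, -0.2587, 0.0399] yaw -78.49 tilt [ 0.0005 -0.0012] F [0.06, -0.25, -1.02] w 0.269
```

View pics/s16.png

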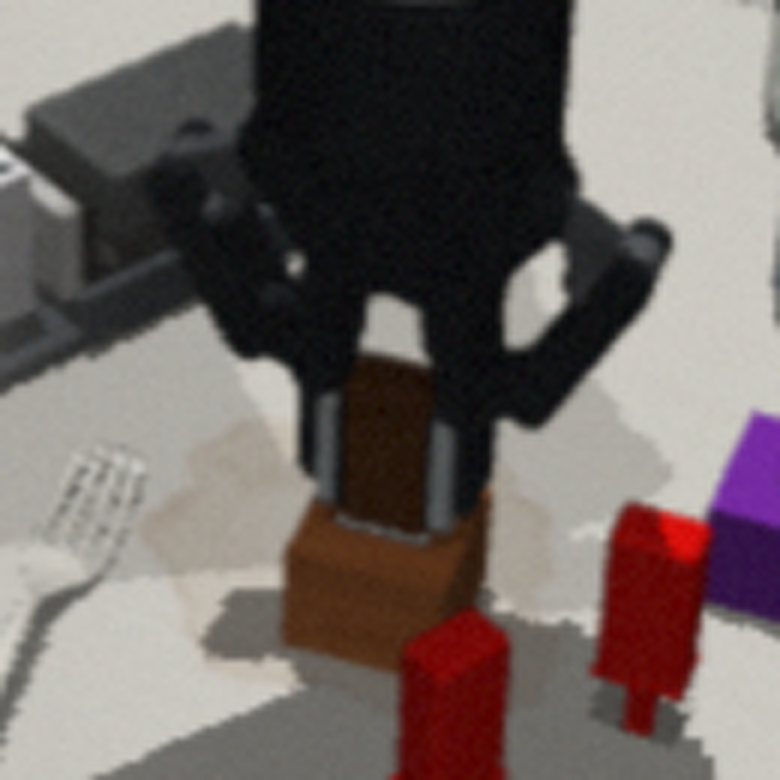

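>>> {"name": "servo_tool", "arguments": {"plan": [[[0, 0, 0, 0, 0, 0.0005, 255], [0, 0, 0, 0, 0, 0.001, 255], [0, 0, 0, 0, 0, 0.0015, 255], [0, 0, 0, 0, 0, 0.0018, 255], [0, 0, 0, 0, 0, 0.0018, 255]]]}}

```text
time_s: 22.62
tcp_pos: [0.454, -0.2588, 0.0397]
orientation: [0.774, -0.633, 0.0, 0.0]
force: [-3.3, 2.5, 10.4]
width: 0.266
```

```bash
python3 - <<'E'
from h import *
info()
E
```

```text
t 22.62 tcp [0.454, -0.2588, 0.0397] yaw -78.48 tilt [-0.0001 -0.0009] F [-3.25, 2.49, 10.37] w 0.266
```

>>> {"name": "servo_tool", "arguments": {"plan": [[[0, 0, 0, 0, 0, 0, 255], [0, 0, 0, 0, 0, 0, 180], [0, 0, 0, 0, 0, 0, 150], [0, 0, 0, 0, 0, 0, 110], [0, 0, 0, 0, 0, 0, 80], [0, 0, 0, 0, 0, 0, 80], [0, 0, 0, 0, 0, 0, 80], [0, 0, 0, 0, 0, 0, 80]]], "force": 20}}

```text
time_s: 23.28
tcp_pos: [0.4539, -0.2588, 0.0396]
orientation: [0.774, -0.633, 0.0, 0.0]
force: [0.3, 0.4, -0.4]
width: 0.685
```

```bash
python3 - <<'E'
from h import *
info(); save('w17.png',manip.get_image('wrist'),(200,150,440,330),3)
E
```

```text
t 23.28 tcp [0.4539, -0.2588, 0.0396] yaw -78.48 tilt [-0.0002 -0.0008] F [0.27, 0.45, -0.4] w 0.685
```

View pics/w17.png

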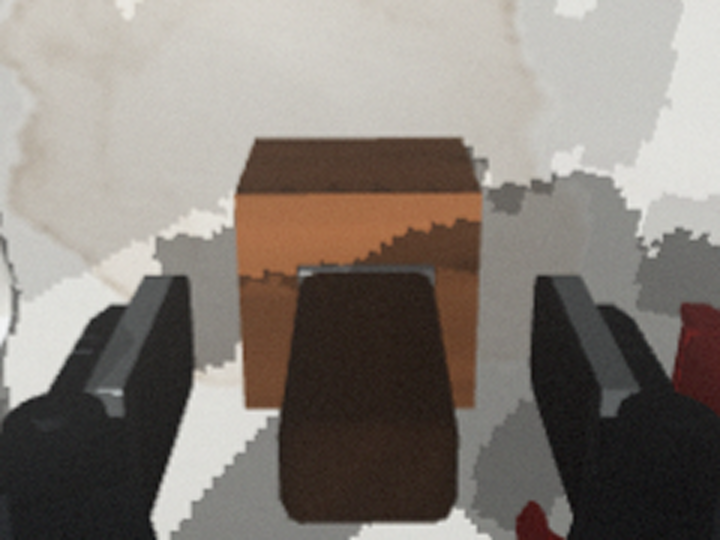

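>>> {"name": "servo_tool", "arguments": {"plan": [[[0, 0, 0, 0, 0, -0.02, 80], [0, 0, 0, 0, 0, -0.06, 80], [0, 0, 0, 0, 0, -0.1, 80], [0, 0, 0, 0, 0, -0.14, 80], [0, 0, 0, 0, 0, -0.16, 80], [0, 0, 0, 0, 0, -0.16, 80], [0, 0, 0, 0, 0, -0.16, 80]]]}}

```text
time_s: 23.92
tcp_pos: [0.455, -0.2594, 0.2017]
orientation: [0.774, -0.633, 0.002, 0.0]
force: [-0.1, 0.3, -0.4]
width: 0.684
```

```bash
python3 - <<'E'
from h import *
st=info(); im=manip.get_image('wrist'); save('w18.png',im,(60,40,400,240),2.3); save('s18.png',manip.get_image('scene'),(210,150,430,310),3.6)
E
```

```text
t 23.92 tcp [0.455, -0.2594, 0.2017] yaw -78.48 tilt [ 0.0032 -0.0034] F [-0.08, 0.33, -0.36] w 0.684
```

View pics/w18.png

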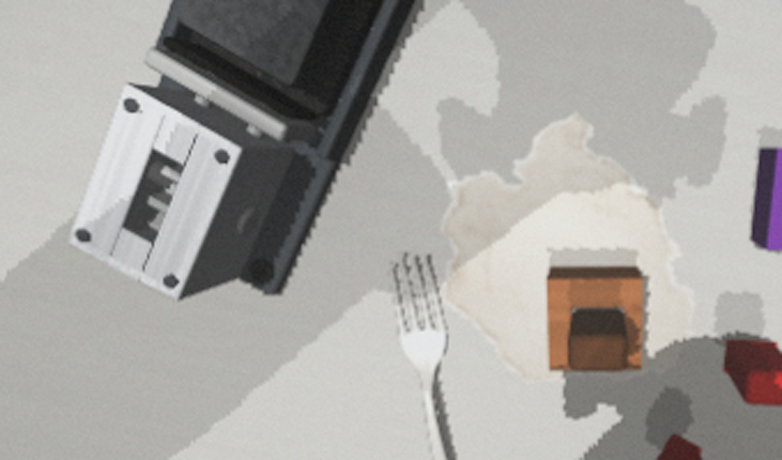

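View pics/s18.png

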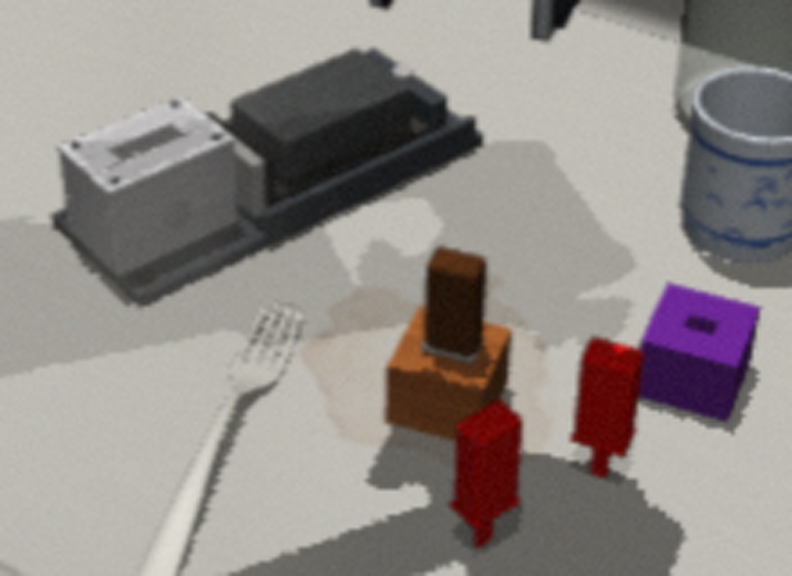

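```bash
python3 - <<'E'
from h import *
info(); print(manip.hand_in())
E
```

```text
t 24.02 tcp [0.453, -0.258, 0.1982] yaw -78.49 tilt [-0.0023  0.0008] F [-0.52, 0.13, -0.62] w 0.685
the job is handed in; nothing more can be done
None
```

I took the brown key from the wooden stand and advanced the star wheel through the slot with three pushes. The third push tightened the jaw onto the stone. I then put the key back in its stand and handed in at about 24 s.

**Tightness:** The level push was about 6.5 N while the wheel ran free. On the third push it climbed steadily from 7.4 N to about 10 N. That is at the top of the 9–10 N "firm" range. The last average read 10.3 N and the highest single reading was 10.9 N, both under the 12 N limit.

**One weaker check:** The pictures show the jaw advanced about 1.9 mm on the last tooth and the stone about 1.3 mm. That suggests only about 0.6 mm of pad squeeze, or roughly 13 N. The push force implies 20–30 N. My picture readings are only good to a few tenths of a millimetre, so I went by the force.

**Key and surroundings:** When I pressed the key down, it met about 10 N at the same height where I had picked it up. After I let go, the last pictures show it upright with the handle on the block. The cup stands where it was, nothing else looks moved, and the gripper is clear.

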